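# Spray and rack the mould plates

### The job

Rust-proof the steel plates one at a time, longest first and shortest last: lay the plate on the middle of the black rubber rest in front of the spray can, let go, press the spray can's cap firmly down with the plate lying there and let it spring up, then slide that plate fully home in its slot, flush with the rack's front, before starting the next. The longest plate (120 mm) belongs in the bottom slot, the 100 mm one in the middle slot and the 80 mm one in the top slot; one length may be missing, and its slot stays empty. Do not hammer the cap, and do not knock over the tin.

Things in the scene. Friction and masses are not known exactly. Their poses are not given: they have to be found in the camera images.
- plate_long: Ground steel plate 120 x 50 x 6 mm, about 283 g, with a small dark screw bore near each end. Lies flat at the start. Origin: centre of the underside; x along its length, z up; both ends and both faces are alike, so either end may go in first. The longest of the three lengths (120, 100, 80 mm); may be absent (None).
- plate_long_mid (a point): Centre of that plate (mid length, mid width, mid thickness); axes as the plate.
- plate_mid: Ground steel plate 100 x 50 x 6 mm, about 236 g, with a small dark screw bore near each end. Lies flat at the start. Origin: centre of the underside; x along its length, z up; both ends and both faces are alike, so either end may go in first. The medium of the three lengths (120, 100, 80 mm); may be absent (None).
- plate_mid_mid (a point): Centre of that plate (mid length, mid width, mid thickness); axes as the plate.
- plate_short: Ground steel plate 80 x 50 x 6 mm, about 188 g, with a small dark screw bore near each end. Lies flat at the start. Origin: centre of the underside; x along its length, z up; both ends and both faces are alike, so either end may go in first. The shortest of the three lengths (120, 100, 80 mm); may be absent (None).
- plate_short_mid (a point): Centre of that plate (mid length, mid width, mid thickness); axes as the plate.
- rack: Fixed aluminium rack, 135 deep (x) x 68 wide x 80 mm high, three horizontal slots one above the other, open at the front (-x), which looks roughly to the robot. Slots are 56 mm wide between 6 mm walls; plates ride on 12 mm wide, 3 mm thick ledges along both sides, tops 20, 40 and 60 mm above the table (17 mm clear); last ledges at 80 mm. Origin: centre of the underside; x points into the slots.
- slot_low (a point): Mouth of the low slot: on the rack's front face, mid width, at ledge-top height 20 mm; x points into the slot, z up. A black stop 120 mm in from the mouth makes a 120 mm plate come flush with the front.
- slot_middle (a point): Mouth of the middle slot: on the rack's front face, mid width, at ledge-top height 40 mm; x points into the slot, z up. A black stop 100 mm in from the mouth makes a 100 mm plate come flush with the front.
- slot_top (a point): Mouth of the top slot: on the rack's front face, mid width, at ledge-top height 60 mm; x points into the slot, z up. A black stop 80 mm in from the mouth makes a 80 mm plate come flush with the front.
- spray_stand: Fixed stand: 3 mm base plate (200 x 180 mm, centre at x 60, y 55 mm), black rubber rest (60 x by 36 y mm, top 7 mm above the base, 10 above the table; narrower than a plate; a plate lies on it lengthwise along x) and a clamped white spray can (58 mm across, axis at x 100, y 100 mm). Origin: table level under the rest's middle; x points roughly away from the robot.
- rest_top (a point): Middle of the rubber rest's top, 10 mm above the table; axes as the spray stand.
- cap_top (a point): Centre of the top of the can's black round spray cap (34 mm diameter), 195 mm above the table when up; axes as the stand; moves with the cap.
- cap (a joint): How far the sprung cap is pressed down, m: 0 up, 0.008 at its hard stop. The spring needs 3 N to start and 10 N at the stop, and lifts the cap when let go. It sprays from about 5 mm down.
- tin: Red tin of paste, 60 mm diameter, 42 mm high, standing loose on the table; not part of the job. Origin: centre of its underside; z up.
There are look-alikes about, which are no part of the job. Several things have the shape of the rack; the one meant has the colours described above. What is shaped like the plate_long but brown is not meant.

How it is judged:
By the outcome, as a careful person would: the job done as asked, in the order asked, and still so for the second after the job is handed in, with the robot touching nothing.
Of plate_long, plate_mid, plate_short only 2 to 3 are there at a start; the rules pass over those that are not, and their reading is None.
At some moment in a run one of plate_long, plate_mid, plate_short may be knocked a few centimetres aside while the robot is not near it.
It also fails if it takes over 210 s, if anything falls off the work surface, if the arm or the gripper's body presses on something with over 40 N, if the wrist force passes 120 N, or if a joint passes its speed limit or range.

### The arm

A 6-joint arm with a two-finger parallel gripper is mounted at the origin on the work surface. World frame = base frame: x ahead of the robot, y to its left, z up, the work surface at z = 0. Lengths are in mm, angles in rad, forces in N, time in s.
With the tool pointing down it reaches from about 300 to 775 mm from the base axis. Payload 14.6 kg.
Tool frame: the origin (TCP) lies on the centre line of the jaws, within the pads' length; the fingertips stand 8 mm ahead of it and the grasp point (between the pads) lies 11 mm behind it; z points along the fingers, y is the line along which they close (so a half turn about z gives the same grasp; the last joint's range is limited). The gripper opens to 94 mm and grips with 3 to 60 N. Pads are 16 mm wide; open, the fingers measure 119 mm over their backs; the gripper's body (75 mm by 177 mm) begins 78 mm behind the grasp point.
Start: joints at [1.056, 0.3, 1.521, -0, 1.321, -0.067], TCP at [238.137, 495.762, 193.246] pointing down, gripper open.
Joint ranges: [-3.03, 3.03], [-0.79, 2.21], [0.23, 2.52], [-1.04, 4.18], [0, 3.07], [-2.55, 2.55]. Speed limits (rad/s): [2.22, 2.22, 2.57, 3.14, 3.14, 3.14].

### API

Orientations are given as [roll, pitch, yaw] about the fixed x, y, z axes, in that order (R = Rz(yaw) Ry(pitch) Rx(roll)).
In Python, from cell import manip gives the robot as it stands.
- The arm moves only by the tool jog_arm, never from a script. Its argument "rows" is one flat list of numbers, 7 for each row, row after row: the shift along the world's x, y, z in cm, then the turn, a rotation vector about the world's x, y, z in rad, then the closure, from 0 (fully open) to 1 (shut). In form: [dx, dy, dz, rx, ry, rz, fingers, dx, dy, dz, rx, ry, rz, fingers, ...]. A call has 1 to 20 rows; each row shifts and turns the commanded pose from where the row before left it; what a row does not reach is not made up. A row lasts 1/12 s, in which the tool goes at most 41.7 mm and 7.16 degrees, less where a joint would pass 70% of its speed; a pose out of reach is approached as far as the arm can. A call with a gripper value outside its range is refused whole. The fingers move at their own pace and stop on an object; "newtons" is the grip in N (left out, the last holds). Time passes only in rows, so rows that do not move let the fingers close. It gives the time, the measured TCP pose, the force, the opening and the grip force at its end, in the units of the state.
- manip.read_state(): the state, without advancing time (a new reading comes with each control period).
- manip.camera(name): name is "scene" or "top" or "wrist"; returns (picture, depth): 400x640x3 uint8, blue, green, red; 400x640 float32, mm along the optical axis (not along the pixel's ray), 0 where there is no reading.
- manip.camera_model(name): a dict with "K" (3x3 intrinsics, pixels), "k1" (the pictures are not rectified: a ray, as slopes to the right and down, at radius r is drawn at 1 + k1 r^2 times it, then the intrinsics apply), "R" (3x3) and "t" (3): a world point X has camera coordinates R X + t. Camera axes: x right, y down, z forward; pixel columns grow to the right and rows downward; lengths in mm; the calibration is good to about 2 mm. A picture is of the moment at which its call begins: read the wrist's pose just before it. camera_model takes no time and is no camera call; for the wrist camera it gives the pose at the moment of the call.
- manip.sign_off(): hands the job in; it is judged then, once.
The state is a dict: "clock": time; "joints": joint angles; "qd": joint speeds; "effort": joint torques, N m; "eef_pos": TCP position; "eef_rot": TCP orientation; "wrist_force": force on the tool from outside, world axes, zero at the start; "moment": the same for the moment, N m; "finger_gap": finger opening in mm; "finger_force": force on a finger pad.
Only numpy, scipy, OpenCV 4.12 (cv2) and the standard library are available. Lean on these libraries where they do the work, as an engineer would, in place of code of your own. Each camera call takes 0.05 s, during which the arm holds its last target. There are 200 camera calls.

## Working session

There is one attempt and no reset: what is moved stays moved. The work goes in short steps, Python scripts to look and compute and a tool call to move; the robot and the scene stay as the last step left them, time stands still between calls to the robot, and variables do not carry over. Pictures are saved under pics/ and viewed, at most 14 in all, crops included, and the job is handed in when it is done.

Besides the shell and the picture viewer there is one more tool, called after ">>>" as name(argument=value, ...), one argument or row to a line, values as JSON. jog_arm: Moves the arm, as the interface text tells. Its arguments: {"type":"object","properties":{"rows":{"type":"array"},"newtons":{"type":"number"}},"required":["rows"]}

```bash
mkdir -p pics; ls; cat > h.py <<'E'
import cv2, numpy as np
from cell import manip
def shot(name,fn=None):
    m=manip.camera_model(name); im,d=manip.camera(name)
    if fn: cv2.imwrite('pics/'+fn,im)
    return im,d,m
def rays(m,px):
    px=np.asarray(px,float).reshape(-1,1,2)
    K=np.array(m['K']);k=float(m['k1'])
    u=cv2.undistortPoints(px,K,np.array([k,0,0,0,0.])).reshape(-1,2)
    R=np.array(m['R']);t=np.array(m['t']).ravel()
    d=np.c_[u,np.ones(len(u))]@R
    return -R.T@t,d
def plane(m,px,z):
    c,d=rays(m,px); return c+d*((z-c[2])/d[:,2])[:,None]
def bydepth(m,px,dep):
    c,d=rays(m,px); return c+d*np.asarray(dep)[:,None]
def proj(m,X):
    X=np.asarray(X,float).reshape(-1,3); R=np.array(m['R']);t=np.array(m['t']).ravel()
    K=np.array(m['K']); k=float(m['k1'])
    return cv2.projectPoints(X,cv2.Rodrigues(R)[0],t,K,np.array([k,0,0,0,0.]))[0].reshape(-1,2)
E
python3 - <<'E'
from h import *
for n in('scene','top','wrist'):
    im,d,m=shot(n,n+'0.png'); print(n,(-np.array(m['R']).T@np.array(m['t']).ravel()).round(),np.array(m['R']).round(2).tolist(),np.array(m['K'])[0,0],m['k1'])
    np.save(n+'0.npy',d)
print(manip.read_state())
E
```

```text
pics
scene [1338.  639.  899.] [[-0.62, 0.79, -0.01], [0.46, 0.35, -0.82], [-0.64, -0.51, -0.57]] 484.8724575307591 0.017305363130121775
top [ 300.  -39. 1291.] [[0.01, -1.0, 0.02], [-0.99, -0.02, -0.16], [0.16, -0.01, -0.99]] 383.6124090881786 -0.07197457662889849
wrist [167. 530. 385.] [[0.43, 0.9, -0.0], [0.87, -0.42, 0.27], [0.24, -0.12, -0.96]] 303.32881683482145 -0.042075603545904845
{'clock': 0.15, 'joints': array([ 1.05641046e+00,  3.00323889e-01,  1.52141173e+00, -3.05028666e-05,
        1.32069911e+00, -6.65778727e-02]), 'qd': array([-0.00021288, -0.00199736, -0.00289229, -0.00074971, -0.00138273,
       -0.00105087]), 'effort': array([ 4.71008607e-04, -5.31958258e+01, -3.52820420e+01,  7.08566490e-02,
        2.36249180e-02, -7.50625486e-05]), 'eef_pos': array([238.0454275 , 495.59485408, 192.83872956]), 'eef_rot': array([-3.14075048e+00, -2.65401743e-05,  2.69379221e+00]), 'wrist_force': array([-0.58713342,  0.42495176,  0.28498998]), 'moment': array([ 0.0543337 ,  0.03470952, -0.01244049]), 'finger_force': 0.0, 'finger_gap': 93.61327349685106}
```

View pics/top0.png

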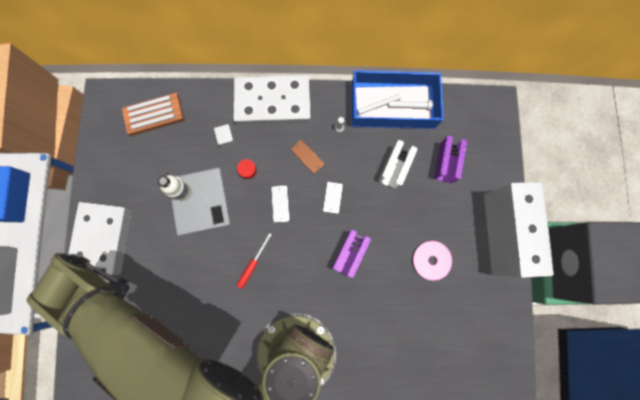

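View pics/scene0.png

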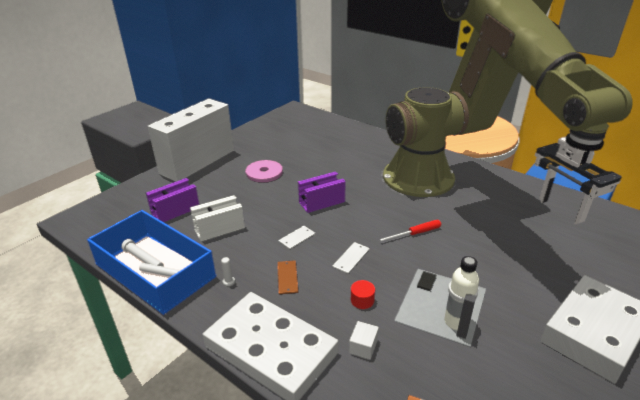

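The top view shows two plates at (280,204) and (333,197), the white rack at (398,163), the tin at (247,169), and the stand's rest at (217,215) with the can at (173,187). The scene view shows the same layout, with the purple racks and the brown plate as decoys.

```bash
python3 - <<'E'
from h import *
m=manip.camera_model('top'); im=cv2.imread('pics/top0.png'); d=np.load('top0.npy')
def blob(mask,c,r):
    M=np.zeros_like(mask); M[c[1]-r:c[1]+r,c[0]-r:c[0]+r]=mask[c[1]-r:c[1]+r,c[0]-r:c[0]+r]
    cs=cv2.findContours(M,0,2)[0]; return max(cs,key=cv2.contourArea)
g=cv2.cvtColor(im,6); hsv=cv2.cvtColor(im,40)
for n,c,r,mask,z in [('pA',(280,204),25,(g>130),6),('pB',(333,197),25,(g>130),6),('rack',(398,163),32,(g>120),80),('stand',(200,201),38,((g>75)&(g<190)),3),('rest',(217,215),12,(g<45),10),('tin',(247,169),14,(hsv[...,1]>150),42)]:
    k=blob(mask.astype(np.uint8)*255,c,r); q=cv2.boxPoints(cv2.minAreaRect(k))
    P=plane(m,q,z); e=np.diff(np.r_[P,P[:1]],axis=0)[:,:2]
    L=np.linalg.norm(e,axis=1); i=L.argmax()
    mk=np.zeros_like(g);cv2.drawContours(mk,[k],-1,255,-1); yy,xx=np.nonzero(cv2.erode(mk,np.ones((3,3)))); dd=d[yy,xx]; ok=dd>0
    B=bydepth(m,np.c_[xx,yy][ok],dd[ok]) if ok.any() else np.zeros((1,3))
    print(n,'c',P.mean(0).round(1),'L',L[:2].round(1),'yaw',np.degrees(np.arctan2(e[i,1],e[i,0])).round(1),'depth z med',np.median(B[:,2]).round(1), B.mean(0).round())
E
```

```text
pA c [491.4  63.2   6. ] L [ 59.4 129. ] yaw -174.8 depth z med 5.7 [491.  63.   6.]
pB c [ 515.9 -115.1    6. ] L [108.8  59.5] yaw 172.2 depth z med 5.8 [ 516. -115.    6.]
rack c [ 615.9 -327.    80. ] L [166.8  79.3] yaw -23.4 depth z med 76.3 [ 616. -330.   51.]
stand c [499.1 338.3   3. ] L [262.1 258.3] yaw -89.2 depth z med 1.8 [494. 331.   6.]Traceback (most recent call last):
  File "<stdin>", line 8, in <module>
  File "<stdin>", line 5, in blob
ValueError: max() iterable argument is empty
```

>>> jog_arm(
  rows=[2.1, -2.4, 0.5, 0, 0, 0.045, 0, 2.1, -2.4, 0.5, 0, 0, 0.045, 0, 2.1, -2.4, 0.5, 0, 0, 0.045, 0, 2.1, -2.4, 0.5, 0, 0, 0.045, 0, 2.1, -2.4, 0.5, 0, 0, 0.045, 0, 2.1, -2.4, 0.5, 0, 0, 0.045, 0, 2.1, -2.4, 0.5, 0, 0, 0.045, 0, 2.1, -2.4, 0.5, 0, 0, 0.045, 0, 2.1, -2.4, 0.5, 0, 0, 0.045, 0, 2.1, -2.4, 0.5, 0, 0, 0.045, 0, 0, 0, 0, 0, 0, 0, 0, 0, 0, 0, 0, 0, 0, 0],
)

```text
clock: 1.15
eef_pos: [448.8, 254.8, 243.1]
eef_rot: [-3.142, -0.0, 3.141]
wrist_force: [0.4, 0.0, 0.3]
finger_gap: 93.7
finger_force: 0.0
```

```bash
python3 - <<'E'
from h import *
im,d,m=shot('wrist','w1.png'); np.save('w1.npy',d); np.save('w1m.npy',m)
s=manip.read_state(); print(s['eef_pos'],s['eef_rot'])
E
```

```text
[448.07040417 255.60661917 242.94728234] [-3.14151525e+00 -5.76576608e-04 -3.14105277e+00]
```

View pics/w1.png

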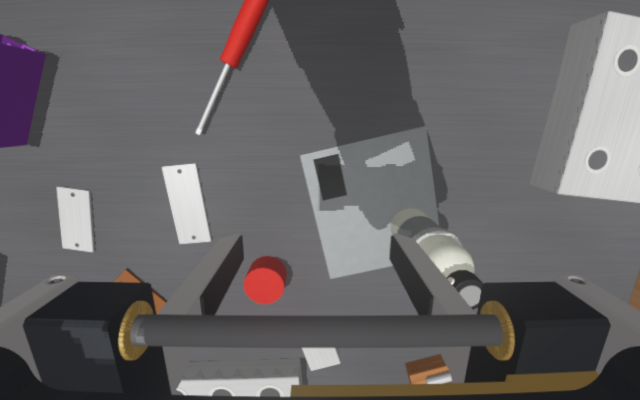

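The wrist view shows plates at (187,203) and (75,219), the rest at (330,177), the cap at (466,287), and the tin at (265,280). The stand's corners are at (302,153), (424,127) and (331,276).

```bash
cat >> h.py <<'E'
def quad(mask,c,r):
    mask=(mask>0).astype(np.uint8)*255
    M=np.zeros_like(mask); y0,x0=max(c[1]-r,0),max(c[0]-r,0); M[y0:c[1]+r,x0:c[0]+r]=mask[y0:c[1]+r,x0:c[0]+r]
    M=cv2.morphologyEx(M,cv2.MORPH_CLOSE,np.ones((5,5)))
    return max(cv2.findContours(M,0,1)[0],key=cv2.contourArea)
def rectfit(m,k,z):
    P=plane(m,k.reshape(-1,2)+0.0,z)[:,:2]
    (c,s,a)=cv2.minAreaRect(P.astype(np.float32))
    if s[0]<s[1]: s=s[::-1]; a+=90
    a=(a+90)%180-90
    return np.round(c,1),np.round(s,1),round(a,2)
def zof(m,d,k):
    mk=np.zeros(d.shape,np.uint8);cv2.drawContours(mk,[k],-1,255,-1)
    yy,xx=np.nonzero(cv2.erode(mk,np.ones((5,5)))); dd=d[yy,xx]; ok=dd>0
    return np.median(bydepth(m,np.c_[xx,yy][ok],dd[ok])[:,2]).round(1)
E
python3 - <<'E'
from h import *
m=np.load('w1m.npy',allow_pickle=True).item(); im=cv2.imread('pics/w1.png'); d=np.load('w1.npy'); g=cv2.cvtColor(im,6)
for n,c,r,mk,z in [('A',(187,203),48,g>140,6),('B',(75,219),40,g>140,6),('rest',(330,177),32,g<32,10)]:
    k=quad(mk,c,r); print(n,rectfit(m,k,z),zof(m,d,k))
print(plane(m,[(302,153),(424,127),(331,276)],3).round(1))
def patch(u,v): 
    q=np.median(d[v-2:v+3,u-2:u+3]); return bydepth(m,[(u,v)],[q]).round(1)
for p in [(470,293),(466,290),(463,280),(330,177),(265,275)]: print(p,patch(*p),im[p[1],p[0]])
# cap in top view
mt=manip.camera_model('top'); t=cv2.imread('pics/top0.png'); gt=cv2.cvtColor(t,6); k=quad(gt<70,(164,181),9) ; print(cv2.boundingRect(k),cv2.contourArea(k)); mo=cv2.moments(k); c=(mo['m10']/mo['m00'],mo['m01']/mo['m00']); print(c,plane(mt,[c],195).round(1))
cv2.imwrite('pics/z1.png',np.hstack([cv2.resize(im[240:320,420:520],None,fx=4,fy=4,interpolation=0),cv2.resize(t[160:220,150:210],None,fx=5,fy=5,interpolation=0)[:320]]) if 0 else cv2.resize(im[230:330,410:520],None,fx=5,fy=5,interpolation=0))
E
```

```text
A (array([490.9,  62.3]), array([121.3,  51.3]), 5.56) 7.3
B (array([ 515.1, -116.6]), array([101.3,  51.3]), -7.78) 7.5Traceback (most recent call last):
  File "<stdin>", line 4, in <module>
  File "h.py", line 26, in quad
    return max(cv2.findContours(M,0,1)[0],key=cv2.contourArea)
ValueError: max() iterable argument is empty
```

```bash
python3 - <<'E'
from h import *
m=np.load('w1m.npy',allow_pickle=True).item(); im=cv2.imread('pics/w1.png'); d=np.load('w1.npy'); g=cv2.cvtColor(im,6)
print(g[177,306:360:4], g[150:210:5,330])
k=quad(g<48,(330,177),28); print('rest',rectfit(m,k,10),zof(m,d,k))
print(plane(m,[(302,153),(424,127),(331,276)],3).round(1))
def patch(u,v): 
    q=np.median(d[v-2:v+3,u-2:u+3]); return bydepth(m,[(u,v)],[q]).round(1)
for p in [(470,293),(466,290),(463,280),(330,177),(265,275)]: print(p,patch(*p),im[p[1],p[0]])
mt=manip.camera_model('top'); t=cv2.imread('pics/top0.png')
cv2.imwrite('pics/z1.png',np.hstack([cv2.resize(im[240:320,430:520],None,fx=4,fy=4,interpolation=0),cv2.resize(t[160:224,140:228],None,fx=5,fy=5,interpolation=0)]))
E
```

```text
[173 176 176  68  52  53  52  54  54  64 114 114 115 114] [176 125  65  57  52  52  54  54  54  56 115 116]Traceback (most recent call last):
  File "<stdin>", line 4, in <module>
  File "h.py", line 26, in quad
    return max(cv2.findContours(M,0,1)[0],key=cv2.contourArea)
ValueError: max() iterable argument is empty
```

```bash
python3 - <<'E'
from h import *
m=np.load('w1m.npy',allow_pickle=True).item(); im=cv2.imread('pics/w1.png'); d=np.load('w1.npy'); g=cv2.cvtColor(im,6)
k=quad(g<85,(330,177),28); print('rest',rectfit(m,k,10),zof(m,d,k))
print(plane(m,[(302,153),(424,127),(331,276)],3).round(1))
def patch(u,v): 
    q=np.median(d[v-2:v+3,u-2:u+3]); return bydepth(m,[(u,v)],[q]).round(1)
for p in [(470,293),(466,290),(463,280),(330,177),(265,275)]: print(p,patch(*p),im[p[1],p[0]])
t=cv2.imread('pics/top0.png')
cv2.imwrite('pics/z1.png',np.hstack([cv2.resize(im[240:320,430:520],None,fx=4,fy=4,interpolation=0),cv2.resize(t[160:224,140:228],None,fx=5,fy=5,interpolation=0)]))
E
```

```text
rest (array([449.1, 274.2]), array([60. , 35.6]), 13.19) 11.1
[[415.4 234.6   3. ]
 [379.  404.8   3. ]
 [609.  278.2   3. ]]
(470, 293) [[520.5 394.4 195.9]] [164 166 165]
(466, 290) [[517.3 390.2 196. ]] [164 165 165]
(463, 280) [[508.9 387.7 192.9]] [47 47 48]
(330, 177) [[448.4 274.3  10.9]] [52 52 52]
(265, 275) [[585.3 181.   43.4]] [ 61  67 211]
```

View pics/z1.png

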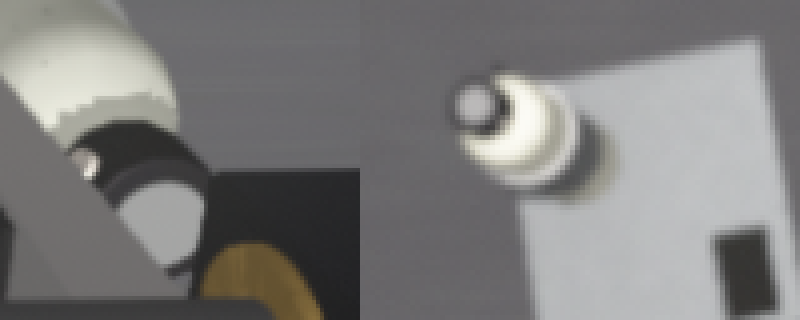

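The crop shows the cap's grey top disc at top-camera pixel (163,180.6), and partly hidden at about (470,292) in the wrist view.

```bash
python3 - <<'E'
from h import *
mt=manip.camera_model('top'); print(plane(mt,[(163.1,180.8)],195).round(1))
d=np.load('top0.npy'); print(bydepth(mt,[(163,181)],[np.median(d[180:183,162:165])]).round(1))
m=np.load('w1m.npy',allow_pickle=True).item()
a,b=rays(m,[(471,292)]); c,e=rays(mt,[(163.1,180.8)])
M=np.array([b[0],-e[0]]).T; s=np.linalg.lstsq(M,c-a,rcond=None)[0]; print(a+b[0]*s[0],c+e[0]*s[1])
# plate heights from two views (wrist vs top), centres
a,b=rays(m,proj(m,[[490.9,62.3,6]])); 
from h import *
im=cv2.imread('pics/top0.png'); g=cv2.cvtColor(im,6)
wi=cv2.cvtColor(cv2.imread('pics/w1.png'),6)
for pw,pt in [((187,203),(280,204)),((75,219),(333,197))]:
    kw=quad(wi>140,pw,48); kt=quad(g>130,pt,25)
    cw=cv2.minAreaRect(kw)[0]; ct=cv2.minAreaRect(kt)[0]
    a,b=rays(m,[cw]); c,e=rays(mt,[ct]); s=np.linalg.lstsq(np.array([b[0],-e[0]]).T,c-a,rcond=None)[0]
    print('two-view',(a+b[0]*s[0]).round(1),(c+e[0]*s[1]).round(1))
E
```

```text
[[524.2 392.7 195. ]]
[[523.6 393.  194.8]]
[524.00654748 399.43324932 188.59875644] [525.71553552 395.68106127 187.47099692]
two-view [488.3  62.4   8.1] [490.6  62.9   8.5]
two-view [ 513.6 -115.3    7.9] [ 515.2 -115.     8.2]
```

>>> jog_arm(
  rows=[1.5, -3.6, 0, 0, 0, -0.04, 0, 1.5, -3.6, 0, 0, 0, -0.04, 0, 1, -3.6, 0, 0, 0, -0.04, 0, 1, -3.6, 0, 0, 0, -0.04, 0, 1, -3.6, 0, 0, 0, -0.04, 0, 1, -3.6, 0, 0, 0, -0.04, 0, 1, -3.6, 0, 0, 0, -0.04, 0, 0, -3.6, 0, 0, 0, -0.04, 0, 0, -3.6, 0, 0, 0, -0.04, 0, 0, -3.6, 0, 0, 0, -0.04, 0, 0, -3.6, 0, 0, 0, 0, 0, 0, -3.6, 0, 0, 0, 0, 0, 0, -3.6, 0, 0, 0, 0, 0, 0, 0, 0, 0, 0, 0, 0, 0, 0, 0, 0, 0, 0, 0],
)

```text
clock: 2.45
eef_pos: [528.1, -212.3, 242.5]
eef_rot: [3.141, -0.001, 2.742]
wrist_force: [0.1, 0.6, 0.8]
finger_gap: 94.0
finger_force: 0.0
```

```bash
python3 - <<'E'
from h import *
im,d,m=shot('wrist','w2.png'); np.save('w2.npy',d); np.save('w2m.npy',m)
s=manip.read_state(); print(s['eef_pos'],s['eef_rot'])
E
```

```text
[ 528.23051802 -211.26939126  242.77024678] [ 3.14126538e+00 -9.42152345e-04  2.74371370e+00]
```

View pics/w2.png

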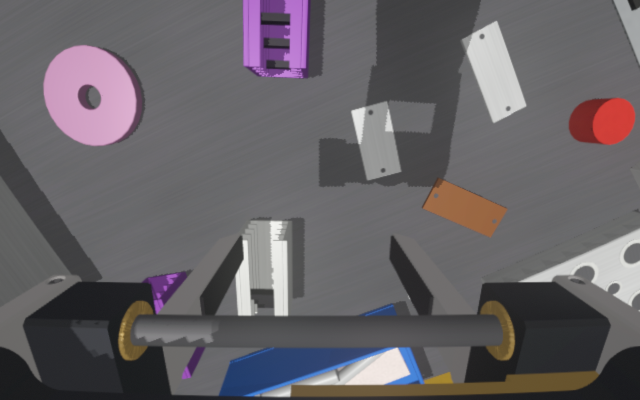

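The view shows the rack's front at about (268,222), running down behind the gripper bar. I'll back off so that it is all in view.

>>> jog_arm(
  rows=[-2.2, -0.8, 0, 0, 0, 0, 0, -2.2, -0.8, 0, 0, 0, 0, 0, -2.2, -0.8, 0, 0, 0, 0, 0, -2.2, -0.8, 0, 0, 0, 0, 0, -2.2, -0.8, 0, 0, 0, 0, 0, 0, 0, 0, 0, 0, 0, 0, 0, 0, 0, 0, 0, 0, 0],
)

```text
clock: 3.08
eef_pos: [418.3, -251.1, 243.7]
eef_rot: [3.142, 0.001, 2.744]
wrist_force: [-0.3, 0.2, -0.4]
finger_gap: 93.8
finger_force: 0.0
```

```bash
python3 - <<'E'
from h import *
im,d,m=shot('wrist'); np.save('w3.npy',d); np.save('w3m.npy',m)
cv2.imwrite('pics/w3full.png',im)
cv2.imwrite('pics/w3.png',cv2.resize(im[60:260,160:400],None,fx=3,fy=3,interpolation=0))
s=manip.read_state(); print(s['eef_pos'],s['eef_rot'])
E
```

```text
[ 418.79954544 -251.06811125  243.54789682] [3.14146200e+00 7.06752098e-04 2.74483772e+00]
```

View pics/w3.png

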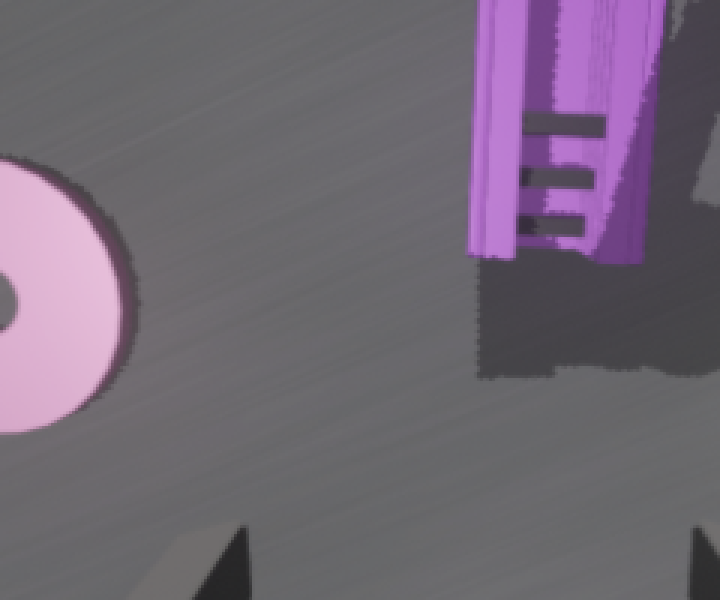

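The purple decoy at (340,110 full frame) shows I moved the wrong way. The rack is ahead in +x.

>>> jog_arm(
  rows=[3, -0.5, 0, 0, 0, 0, 0, 3, -0.5, 0, 0, 0, 0, 0, 3, -0.5, 0, 0, 0, 0, 0, 3, -0.5, 0, 0, 0, 0, 0, 3, -0.5, 0, 0, 0, 0, 0, 3, -0.5, 0, 0, 0, 0, 0, 3, -0.5, 0, 0, 0, 0, 0, 0, 0, 0, 0, 0, 0, 0, 0, 0, 0, 0, 0, 0, 0],
)

```text
clock: 3.88
eef_pos: [629.7, -285.5, 240.9]
eef_rot: [3.141, -0.003, 2.746]
wrist_force: [-0.9, 0.6, 0.6]
finger_gap: 93.9
finger_force: 0.0
```

```bash
python3 - <<'E'
from h import *
im,d,m=shot('wrist'); np.save('w4.npy',d); np.save('w4m.npy',m)
cv2.imwrite('pics/w4full.png',im)
cv2.imwrite('pics/w4.png',cv2.resize(im[80:280,200:440],None,fx=3,fy=3,interpolation=0))
s=manip.read_state(); print(s['eef_pos'],s['eef_rot'])
E
```

```text
[ 628.84937288 -285.78408761  241.97613785] [ 3.14136470e+00 -1.60839442e-03  2.74549475e+00]
```

View pics/w4.png

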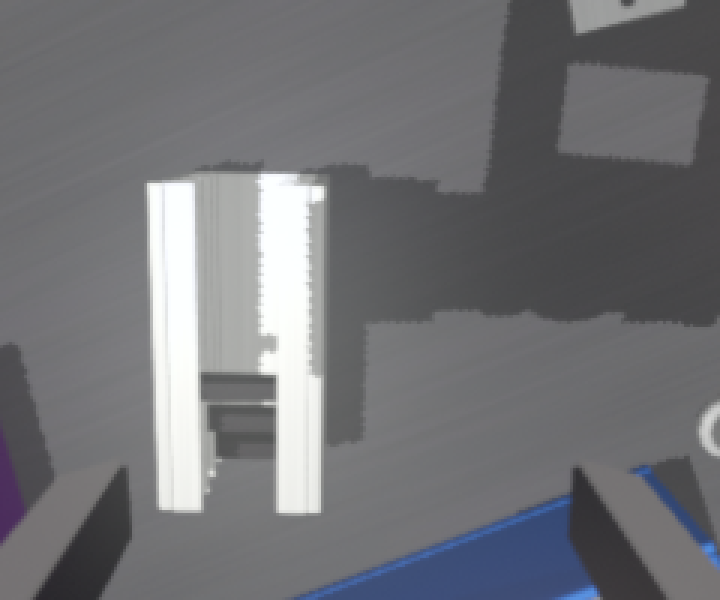

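The rack's top ledges are clear in the crop. The front edge is at row 181, with outer corners (147,181) and (326,181), and the back edge is at row 511, x 157 to 322. The stops are stepped towards the back, so the front faces the robot.

```bash
python3 - <<'E'
from h import *
m=np.load('w4m.npy',allow_pickle=True).item(); d=np.load('w4.npy'); g=cv2.cvtColor(cv2.imread('pics/w4full.png'),6)
for r in (139,140,141,142,145,180,240,249,250,251): print(r,g[r,246:312:1][:6],g[r,300:312])
q=np.array([(147,182),(326,182),(322,513),(157,511)])/3.+[200,80]-0.5
P=plane(m,q,80); print(P.round(1))
f=(P[0]+P[1])/2;b=(P[2]+P[3])/2; print('front mid',f.round(1),'len',np.linalg.norm(b-f).round(1),'w',np.linalg.norm(P[0]-P[1]).round(1),np.linalg.norm(P[2]-P[3]).round(1),'yaw',np.degrees(np.arctan2(*(b-f)[1::-1])).round(2))
for u,v in q: 
    pass
for u,v in [(254,160),(256,220),(300,220),(302,180)]: print(bydepth(m,[(u,v)],[np.median(d[v-1:v+2,u-1:u+2])]).round(1))
# depth-based: top points
vv,uu=np.mgrid[120:270,230:330]; D=d[120:270,230:330]; ok=D>0
X=bydepth(m,np.c_[uu[ok],vv[ok]],D[ok]); T=X[(X[:,2]>74)&(X[:,2]<90)]; print(len(T),np.median(T[:,2]))
c,s,a=cv2.minAreaRect(T[:,:2].astype(np.float32)); print(c,s,a)
# top camera check: same corners
mt=manip.camera_model('top'); print(proj(mt,P).round(1))
E
```

```text
139 [116 117 117 117 118 118] [169 168 168 168 161 139 125 123 121 113  96  92]
140 [117 117 121 142 152 152] [176 171 170 166 151 129 125 124 123 113  97  92]
141 [117 118 145 216 237 238] [199 197 191 174 160 152 150 143 126 114  97  92]
142 [116 118 146 219 250 252] [250 249 240 226 239 238 234 216 155 117  98  93]
145 [118 118 139 205 250 254] [254 253 243 231 251 253 250 230 162 117  98  94]
180 [124 125 125 136 191 247] [254 253 237 186 172 172 172 159 125 111 102 101]
240 [119 120 120 121 120 127] [240 233 224 238 235 231 210 140 122 122 122 122]
249 [116 117 116 116 116 118] [238 231 223 235 232 228 205 135 117 118 118 118]
250 [115 116 115 116 115 116] [226 219 208 223 221 216 193 131 118 118 118 118]
251 [115 115 114 115 115 116] [164 156 140 144 143 141 133 119 118 118 119 119]
[[ 547.5 -335.3   80. ]
 [ 574.  -272.2   80. ]
 [ 699.1 -327.2   80. ]
 [ 671.7 -391.2   80. ]]
front mid [ 560.8 -303.8   80. ] len 136.4 w 68.4 69.6 yaw -23.98
[[ 570.5 -339.1   80.8]]
[[ 637.6 -368.7   81. ]]
[[ 658.2 -318.8   81.6]]
[[ 613.7 -297.    80.5]]
3514 81.02344816165368
(623.543701171875, -331.11749267578125) (68.31128692626953, 135.63174438476562) 66.18429565429688
[[401.8 185. ]
 [382.3 176.6]
 [398.2 140. ]
 [417.6 148.5]]
```

>>> jog_arm(
  rows=[-1.38, 3.48, -0.9, 0, 0, 0.05, 0, -1.38, 3.48, -0.9, 0, 0, 0.05, 0, -1.38, 3.48, -0.9, 0, 0, 0.05, 0, -1.38, 3.48, -0.9, 0, 0, 0.05, 0, -1.38, 3.48, -0.9, 0, 0, 0.05, 0, -1.38, 3.48, -0.9, 0, 0, 0.05, 0, -1.38, 3.48, -0.9, 0, 0, 0.05, 0, -1.38, 3.48, -0.9, 0, 0, 0.05, 0, -1.38, 3.48, -0.9, 0, 0, 0.05, 0, -1.38, 3.48, -0.9, 0, 0, 0.045, 0, 0, 0, 0, 0, 0, 0, 0, 0, 0, 0, 0, 0, 0, 0],
)

```text
clock: 4.93
eef_pos: [489.0, 62.3, 153.9]
eef_rot: [-3.142, 0.001, -3.041]
wrist_force: [-0.6, -0.8, -0.1]
finger_gap: 94.2
finger_force: 0.0
```

```bash
cat >> h.py <<'E'
def find(guess,z=6,th=140,r=60):
    """plate near a world guess, seen by the wrist camera"""
    im,d,m=shot('wrist'); g=cv2.cvtColor(im,6); c=proj(m,[guess])[0].astype(int)
    k=quad(g>th,c,r); s=manip.read_state()
    print('plate',rectfit(m,k,z),'z',zof(m,d,k),'px',c,cv2.boundingRect(k),'tcp',s['eef_pos'].round(1),'yaw',np.degrees(s['eef_rot'][2]).round(2))
    return im,d,m,k
E
python3 - <<'E'
from h import *
im,d,m,k=find([490.9,62.3,6],r=90)
cv2.imwrite('pics/w5.png',im)
E
```

```text
plate (array([491.2,  62.1]), array([120.8,  51.1]), 5.44) z 7.0 px [316 192] (293, 139, 47, 103) tcp [489.7  61.2 154.1] yaw -174.37
```

>>> jog_arm(
  rows=[0.1, 0.1, -2.6, 0, 0, 0, 0, 0, 0, -2.6, 0, 0, 0, 0, 0, 0, -2.6, 0, 0, 0, 0, 0, 0, -2.6, 0, 0, 0, 0, 0, 0, -2, 0, 0, 0, 0, 0, 0, -1, 0, 0, 0, 0, 0, 0, -0.9, 0, 0, 0, 0, 0, 0, 0, 0, 0, 0, 0, 0, 0, 0, 0, 0, 0, 1, 0, 0, 0, 0, 0, 0, 1, 0, 0, 0, 0, 0, 0, 1, 0, 0, 0, 0, 0, 0, 1, 0, 0, 0, 0, 0, 0, 1],
  newtons=40,
)

```text
clock: 6.07
eef_pos: [491.4, 61.8, 10.8]
eef_rot: [-3.142, 0.001, -3.044]
wrist_force: [-0.1, 0.1, 0.2]
finger_gap: 64.5
finger_force: 0.0
```

Still closing; wait, then lift.

>>> jog_arm(
  rows=[0, 0, 0, 0, 0, 0, 1, 0, 0, 0, 0, 0, 0, 1, 0, 0, 0, 0, 0, 0, 1, 0, 0, 0, 0, 0, 0, 1, 0, 0, 0, 0, 0, 0, 1, 0, 0, 0, 0, 0, 0, 1],
)

```text
clock: 6.57
eef_pos: [491.1, 61.8, 10.2]
eef_rot: [3.142, -0.0, -3.044]
wrist_force: [0.7, -0.5, -0.4]
finger_gap: 24.0
finger_force: 0.0
```

```bash
python3 - <<'E'
from h import *
im,d,m=shot('wrist','w6.png'); print(manip.read_state()['finger_gap'],manip.read_state()['finger_force'])
E
```

```text
19.980246724218937 0.0
```

View pics/w6.png

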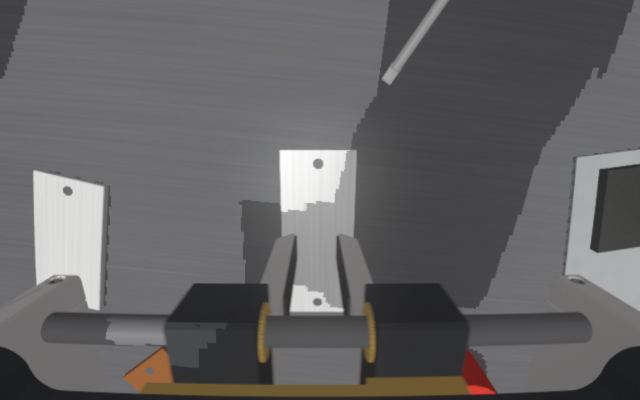

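The fingers are closing over the plate (at (318,230)) and not beside it, so the tips are above its top. I'll check the heights.

```bash
python3 - <<'E'
from h import *
im,d,m=shot('wrist'); s=manip.read_state(); print(s['eef_pos'],s['finger_gap'],s['finger_force'],s['wrist_force'])
for u,v in [(318,190),(318,220),(318,260),(220,180),(450,250),(288,245),(285,255),(348,245),(352,255),(293,238),(343,238),(293,242),(298,245),(338,245)]:
    print((u,v),d[v,u].round(1),bydepth(m,[(u,v)],[d[v,u]]).round(1), im[v,u])
print(proj(m,[s['eef_pos'],s['eef_pos']-[0,0,8]]))
E
```

```text
[491.13248601  61.74457856  10.22446609] 16.203981474307433 0.0 [-0.33391983  0.07028162 -1.04144513]
(318, 190) 200.5 [[457.4  59.9   7. ]] [236 238 236]
(318, 220) 207.9 [[478.8  62.    5.2]] [161 162 162]
(318, 260) 213.5 [[507.6  64.9   7.5]] [153 154 154]
(220, 180) 204.6 [[458.3  -6.8   1.2]] [113 112 111]
(450, 250) 219.4 [[4.941e+02 1.604e+02 1.000e-01]] [71 69 69]
(288, 245) 174.5 [[483.7  45.   40.8]] [122 122 124]
(285, 255) 159.9 [[483.   44.7  55.8]] [119 119 122]
(348, 245) 172.7 [[479.6  79.1  42.5]] [120 120 122]
(352, 255) 159.1 [[479.2  79.8  56.5]] [118 119 121]
(293, 238) 182.9 [[482.7  47.1  31.9]] [124 124 126]
(343, 238) 182.8 [[479.7  77.1  32. ]] [122 122 124]
(293, 242) 176.3 [[482.5  47.6  38.7]] [122 123 125]
(298, 245) 176.6 [[484.   50.6  38.9]] [69 69 68]
(338, 245) 172.5 [[480.1  73.4  42.7]] [117 117 119]
[[315.87549796 239.45674403]
 [315.90064938 235.15522878]]
```

```bash
python3 - <<'E'
from h import *
for n in ('w1','w4'):
    d=np.load(n+'.npy'); m=np.load(n+'m.npy',allow_pickle=True).item()
    for u,v in [(238,239),(235,242),(230,250),(225,260),(238,250),(396,239),(398,242),(404,250)]:
        print(n,(u,v),bydepth(m,[(u,v)],[d[v,u]]).round(1))
im,d,m=shot('wrist'); s=manip.read_state(); print(s['finger_gap'])
vv,uu=np.mgrid[225:300,250:390]; D=d[225:300,250:390]; X=bydepth(m,np.c_[uu.ravel(),vv.ravel()],D.ravel()).reshape(75,140,3)
for v in range(5,75,6): print(225+v,X[v,20:120:6,2].round().astype(int))
E
```

```text
w1 (238, 239) [[440.5 207.1 262.8]]
w1 (235, 242) [[440.6 206.4 267.4]]
w1 (230, 250) [[440.8 206.4 278.5]]
w1 (225, 260) [[440.6 207.4 291.7]]
w1 (238, 250) [[445.6 207.9 267.7]]
w1 (396, 239) [[439.8 303.4 264.4]]
w1 (398, 242) [[439.7 303.4 269.4]]
w1 (404, 250) [[438.9 303.2 282.7]]
w4 (238, 239) [[ 603.9 -326.7  260. ]]
w4 (235, 242) [[ 603.4 -326.9  265.5]]
w4 (230, 250) [[ 603.7 -327.1  276.4]]
w4 (225, 260) [[ 604.1 -326.5  288.9]]
w4 (238, 250) [[ 608.6 -327.4  266.1]]
w4 (396, 239) [[ 639.6 -237.4  263.4]]
w4 (398, 242) [[ 639.6 -237.4  268.1]]
w4 (404, 250) [[ 639.2 -237.2  280.5]]
12.066736925639686
230 [1 0 7 6 8 8 7 7 7 6 7 8 7 6 1 1 2]
236 [ 1  0  7  8 28 28  7  7  8  7 23 28 28  8  2  1  2]
242 [ 1  2  7 38 37 38  7  7  7  7 33 38 38 39  2  2  0]
248 [ 1  0 47 47 46 43  7  8  8  7 36 47 47 46  2  0  1]
254 [ 2  1 55 54 55 51  7  6  7  6 37 54 55 55 54  2  2]
260 [ 1  1 61 62 62 59  7  8  7  7 36 61 62 62 62  2  1]
266 [  1  68  68  68  68  66   7   7   7 203  38  67  68  69  68   2   1]
272 [ 1 75 75 74 75 69  7  7  7  6  6 72 75 74 74  0  1]
278 [ 2 80 79 80 80 70  7  8  6  7  7 77 79 81 80 79  0]
284 [126 126 126  86  86  71   8   7   7   7   7  82  85  85 127 126 126]
290 [130 129 128  89  89  71   7   7   8   8   6  87  91  90 129 128 129]
296 [134 133 129  94  92  72   8   7   6   8   6  92  95  95 132 132 133]
```

The depth image puts the fingertips about 17 mm above the TCP (z about 27 with the TCP at 10), not 8 mm below it. The text's tool length doesn't match. I'll open and go lower in steps, checking against the camera.

>>> jog_arm(
  rows=[0, 0, 0, 0, 0, 0, 0, 0, 0, 0, 0, 0, 0, 0, 0, 0, 0, 0, 0, 0, 0, 0, 0, 0, 0, 0, 0, 0, 0, 0, 0, 0, 0, 0, 0, 0, 0, 0, 0, 0, 0, 0, 0, 0, 0, 0, 0, 0, 0, 0, 0, 0, 0, 0, 0, 0, 0, 0, 0, 0, 0, 0, 0, 0, 0, 0, 0, 0, 0, 0, 0, 0, 0, 0, 0, 0, 0, 0, -0.4, 0, 0, 0, 0, 0, 0, -0.3, 0, 0, 0, 0, 0, 0, -0.3, 0, 0, 0, 0, 0, 0, 0, 0, 0, 0, 0],
)

```text
invalid input
```

```bash
python3 - <<'E'
from h import *
im,d,m=shot('wrist','w7.png'); s=manip.read_state(); print(s['eef_pos'],s['finger_gap'],s['wrist_force'])
vv,uu=np.mgrid[226:300,150:480]; D=d[226:300,150:480]; X=bydepth(m,np.c_[uu.ravel(),vv.ravel()],D.ravel()).reshape(74,330,3)
for v in range(5,30,2): print(226+v,X[v,66:100:3,2].round().astype(int),X[v,230:264:3,2].round().astype(int))
E
```

```text
[491.13547794  61.74402052  10.24984967] 7.779553781385348 [-0.81935891 -0.751443   -0.2859114 ]
231 [1 1 1 2 1 0 0 1 0 1 2 2] [1 1 0 2 1 1 2 1 1 1 1 1]
233 [1 1 1 2 1 1 2 2 2 0 1 1] [2 2 2 1 1 1 1 3 2 2 2 1]
235 [1 2 1 1 1 2 0 2 2 1 2 1] [1 0 0 1 1 0 1 0 1 1 1 1]
237 [1 1 1 2 0 0 1 1 1 1 0 1] [0 1 1 2 1 0 1 1 1 1 1 0]
239 [1 1 2 1 1 0 1 1 3 1 1 1] [1 1 0 1 1 1 1 1 2 1 1 1]
241 [2 1 2 1 0 1 1 0 2 2 1 1] [ 2  1  0  1  1  2 -1  1  0  0  1  1]
243 [1 1 0 2 2 1 2 1 2 2 1 0] [1 0 2 1 0 1 1 2 1 2 0 1]
245 [1 1 1 1 2 0 1 0 1 2 1 2] [1 1 2 1 1 1 1 1 1 2 2 0]
247 [1 1 2 1 1 1 1 1 1 2 1 2] [1 1 1 1 1 1 0 1 1 2 0 1]
249 [ 1  0  1  1  0  0  3  0  1  1  2 -1] [1 2 1 0 2 2 2 1 0 1 0 2]
251 [1 0 1 2 1 1 1 0 1 1 1 1] [2 0 1 1 0 1 1 1 2 1 2 2]
253 [1 1 2 1 2 1 1 2 1 2 1 1] [1 1 2 1 1 1 1 1 0 1 0 1]
255 [2 1 1 1 0 1 1 3 1 0 2 2] [1 0 1 1 0 2 1 1 1 0 2 1]
```

The call was refused because I miscounted the rows. I'll send it again.

>>> jog_arm(
  rows=[0, 0, 0, 0, 0, 0, 0, 0, 0, 0, 0, 0, 0, 0, 0, 0, 0, 0, 0, 0, 0, 0, 0, 0, 0, 0, 0, 0, 0, 0, 0, 0, 0, 0, 0, 0, 0, 0, 0, 0, 0, 0, 0, 0, 0, 0, 0, 0, 0, 0, 0, 0, 0, 0, 0, 0, 0, 0, 0, 0, 0, 0, 0, 0, 0, 0, 0, 0, 0, 0, 0, 0, 0, 0, 0, 0, 0, 0, 0, 0, 0, 0, 0, 0, 0, 0, -0.4, 0, 0, 0, 0, 0, 0, -0.3, 0, 0, 0, 0, 0, 0, -0.3, 0, 0, 0, 0, 0, 0, 0, 0, 0, 0, 0],
)

```text
clock: 8.1
eef_pos: [490.7, 61.7, -0.6]
eef_rot: [3.142, -0.001, -3.044]
wrist_force: [-0.2, -0.3, -0.1]
finger_gap: 93.6
finger_force: 0.0
```

```bash
python3 - <<'E'
from h import *
im,d,m=shot('wrist','w7.png'); s=manip.read_state(); print(s['eef_pos'],s['finger_gap'],s['wrist_force'])
vv,uu=np.mgrid[226:300,150:480]; D=d[226:300,150:480]; X=bydepth(m,np.c_[uu.ravel(),vv.ravel()],D.ravel()).reshape(74,330,3)
for v in range(5,25,2): print(226+v,X[v,60:124:5,2].round().astype(int),X[v,220:284:5,2].round().astype(int))
E
```

```text
[ 4.90861082e+02  6.17532619e+01 -2.19570090e-01] 94.13310022019425 [-0.87498928  0.15236423  1.2771385 ]
231 [1 1 1 2 1 2 1 2 1 1 0 2 1] [1 0 1 1 1 1 2 1 2 2 0 1 1]
233 [1 1 1 0 1 1 1 0 3 0 2 1 1] [1 1 2 2 1 1 1 1 3 0 1 0 0]
235 [ 0  1  2  1  1 17  0  0  2  2  2  1  1] [ 0  1  1  1  1 15 15  2  1  1  0  0  1]
237 [ 1  1  0 19 20 20 15  1  0  1  0  0  2] [ 1  2  1  0 13 19 19 19  1  1  1  0  2]
239 [ 2  1 23 23 23 23 18  1  1  1  2  0  1] [ 1  1  1  1 14 20 24 21 23  2  1  0  1]
241 [ 1  1 26 26 26 24 18  1  1  1  1  2  0] [ 1 -1  1  1 14 23 25 26 24 26  1  1  1]
243 [ 2  1 29 29 30 24 19  1  1  1  1  1  1] [  2   1   1   1  14  25  29  29 192  29   1   1   0]
245 [ 1 32 33 31 31 28 18  1  1  1  1  2  2] [ 0  1  1  1 14 26 30 32 32 32  0  0  1]
247 [ 0 34 34 35 33 30 20  0  0  1  1  1  1] [ 2  1  1  1 14 26 31 36 35 35 35  1  2]
249 [ 1 37 37 37 35 30 20  1  1  0  1  2  1] [ 2  1  1  1 16 26 34 38 37 38 36  1  2]
```

>>> jog_arm(
  rows=[0, 0, -0.3, 0, 0, 0, 0, 0, 0, -0.3, 0, 0, 0, 0, 0, 0, -0.3, 0, 0, 0, 0, 0, 0, -0.2, 0, 0, 0, 0, 0, 0, 0, 0, 0, 0, 0],
)

```text
clock: 8.57
eef_pos: [490.9, 61.7, -11.3]
eef_rot: [3.142, -0.001, -3.044]
wrist_force: [0.5, -0.7, 0.0]
finger_gap: 94.1
finger_force: 0.0
```

```bash
python3 - <<'E'
from h import *
im,d,m=shot('wrist'); s=manip.read_state(); print(s['eef_pos'],s['finger_gap'],s['wrist_force'])
vv,uu=np.mgrid[226:300,150:480]; D=d[226:300,150:480]; X=bydepth(m,np.c_[uu.ravel(),vv.ravel()],D.ravel()).reshape(74,330,3)
for v in range(5,19,2): print(226+v,X[v,60:124:5,2].round().astype(int),X[v,220:284:5,2].round().astype(int))
E
```

```text
[490.99499135  61.73630984 -11.0110737 ] 93.65311939815756 [-0.12654928 -0.15555506 -0.00530771]
231 [1 0 1 2 1 1 1 1 1 1 2 2 1] [0 1 2 1 1 2 2 1 1 0 1 2 1]
233 [2 2 1 2 0 0 1 1 2 2 0 1 2] [1 0 1 2 1 1 1 1 1 1 1 1 1]
235 [2 2 1 1 2 5 0 1 0 1 2 2 1] [ 1  2  2  1  0  5  4  1  1 -1  1  1  0]
237 [2 2 0 9 8 9 4 0 1 1 1 1 1] [1 1 2 0 3 9 8 8 1 0 1 0 0]
239 [ 1  2 12 12 12 12  7  2  1  0  1  1  1] [ 2  1  1  1  3  9 12 12 12  0  0  1  1]
241 [ 2  1 14 15 14 13  7  0  1  0  2  1  1] [ 0  2  0  1  3 11 15 15 15 13  1  2  1]
243 [ 1  2 19 17 17 14  8  1  1  0  1  2  1] [ 0  2  0  1  3 15 18 18 17 18  2  1  0]
```

>>> jog_arm(
  rows=[0, 0, -0.1, 0, 0, 0, 1, 0, 0, 0, 0, 0, 0, 1, 0, 0, 0, 0, 0, 0, 1, 0, 0, 0, 0, 0, 0, 1, 0, 0, 0, 0, 0, 0, 1, 0, 0, 0, 0, 0, 0, 1, 0, 0, 0, 0, 0, 0, 1, 0, 0, 0, 0, 0, 0, 1, 0, 0, 0, 0, 0, 0, 1, 0, 0, 0, 0, 0, 0, 1, 0, 0, 0, 0, 0, 0, 1],
  newtons=40,
)

```text
clock: 9.53
eef_pos: [491.1, 61.8, -11.7]
eef_rot: [3.142, -0.0, -3.044]
wrist_force: [0.1, -0.2, -0.3]
finger_gap: 49.0
finger_force: 40.0
```

>>> jog_arm(
  rows=[0, 0, 1, 0, 0, 0, 1, 0, 0, 2, 0, 0, 0, 1, 0, 0, 3, 0, 0, 0, 1, -0.6, 3, 0, 0, 0, 0.02, 1, -0.6, 3, 0, 0, 0, 0.02, 1, -0.6, 3, 0, 0, 0, 0.02, 1, -0.6, 3, 0, 0, 0, 0.02, 1, -0.6, 3, 0, 0, 0, 0.02, 1, -0.6, 3, 0, 0, 0, 0.02, 1, -0.6, 3.2, 0, 0, 0, 0.01, 1, 0, 0, 0, 0, 0, 0, 1, 0, 0, 0, 0, 0, 0, 1],
)

```text
clock: 10.53
eef_pos: [448.6, 274.8, 48.6]
eef_rot: [-3.141, -0.0, -2.912]
wrist_force: [0.6, -0.4, -2.8]
finger_gap: 49.3
finger_force: 40.0
```

```bash
python3 - <<'E'
from h import *
im,d,m=shot('wrist','w8.png'); s=manip.read_state(); print(s['eef_pos'],np.degrees(s['eef_rot']),s['finger_gap'],s['wrist_force'])
g=cv2.cvtColor(im,6); c=proj(m,[[449,274,63]])[0].astype(int)
vv,uu=np.mgrid[100:300,220:420]; D=d[100:300,220:420]; X=bydepth(m,np.c_[uu.ravel(),vv.ravel()],D.ravel())
T=X[(abs(X[:,2]-67)<7)]; print(len(T),cv2.minAreaRect(T[:,:2].astype(np.float32)),T.mean(0))
near=X[(abs(X[:,2]-67)<7)&(X[:,0]<425)]; print('near end z',np.median(near[:,2]), 'all z', np.median(T[:,2]))
E
```

```text
[448.85360041 273.84587677  48.45547996] [-1.79984567e+02 -1.68905265e-02 -1.66921192e+02] 49.53184068113374 [ 0.12221105  0.31077617 -2.88880625]
12312 ((436.204833984375, 272.4512939453125), (95.8869857788086, 72.25824737548828), 13.16943645477295) [432.61352692 271.4864336   67.27256629]
near end z 67.22329176182839 all z 67.24193957705565
```

View pics/w8.png

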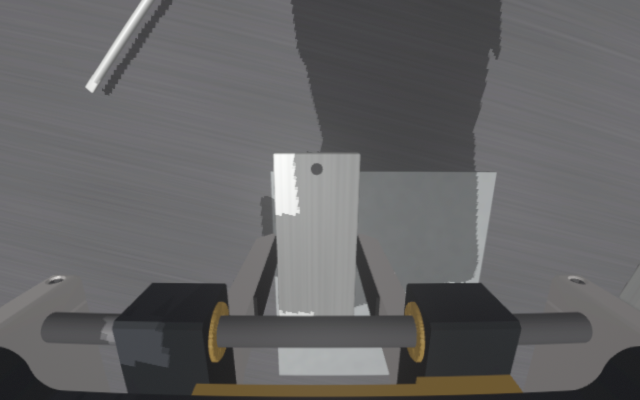

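The plate is held level and lined up with the stand's axis; its near end is at (317,155). Lowering and releasing.

>>> jog_arm(
  rows=[0, 0, -2, 0, 0, 0, 1, 0, 0, -1.5, 0, 0, 0, 1, 0, 0, -0.8, 0, 0, 0, 1, 0, 0, -0.4, 0, 0, 0, 1, 0, 0, -0.25, 0, 0, 0, 1, 0, 0, 0, 0, 0, 0, 1, 0, 0, 0, 0, 0, 0, 1],
)

```text
clock: 11.17
eef_pos: [449.5, 273.7, -0.6]
eef_rot: [3.141, 0.001, -2.915]
wrist_force: [-0.3, -0.1, -2.1]
finger_gap: 49.4
finger_force: 40.0
```

>>> jog_arm(
  rows=[0, 0, -0.05, 0, 0, 0, 1, 0, 0, 0, 0, 0, 0, 0, 0, 0, 0, 0, 0, 0, 0, 0, 0, 0, 0, 0, 0, 0, 0, 0, 0, 0, 0, 0, 0, 0, 0, 0, 0, 0, 0, 0, 0, 0, 0, 0, 0, 0, 0, 0, 0, 0, 0, 0, 0, 0, 0, 1, 0, 0, 0, 0, 0, 0, 3, 0, 0, 0, 0, 0, 0, 4, 0, 0, 0, 0, 0, 0, 4, 0, 0, 0, 0, 0, 0, 4, 0, 0, 0, 0, 0, 0, 4, 0, 0, 0, 0, 0, 0, 2, 0, 0, 0, 0, 0, 0, 0, 0, 0, 0, 0, 0, 0, 0, 0, 0, 0, 0],
)

```text
invalid input
```

```bash
python3 - <<'E'
from h import *
im,d,m,k=find([449,274,16],z=16,th=135,r=70)
cv2.imwrite('pics/w9.png',im)
# cap as seen from here
u=proj(m,[[524.3,393.2,195]])[0]; print('cap px',u)
E
```

```text
plate (array([451.5, 270.5]), array([93.6, 58.1]), 13.25) z 18.0 px [316 248] (261, 178, 98, 138) tcp [449.6 273.8  -0.5] yaw -166.99
cap px [428.58984451 400.22715577]
```

>>> jog_arm(
  rows=[0, 0, -0.05, 0, 0, 0, 1, 0, 0, 0, 0, 0, 0, 0, 0, 0, 0, 0, 0, 0, 0, 0, 0, 0, 0, 0, 0, 0, 0, 0, 0, 0, 0, 0, 0, 0, 0, 0, 0, 0, 0, 0, 0, 0, 0, 0, 0, 0, 0, 0, 0, 0, 0, 0, 0, 0, 0, 0, 1, 0, 0, 0, 0, 0, 0, 3, 0, 0, 0, 0, 0, 0, 4, 0, 0, 0, 0, 0, 0, 4, 0, 0, 0, 0, 0, 0, 4, 0, 0, 0, 0, 0, 0, 4, 0, 0, 0, 0, 0, 0, 3, 0, 0, 0, 0, 0, 0, 0, 0, 0, 0, 0, 0, 0, 0, 0, 0, 0, 0],
)

```text
clock: 12.63
eef_pos: [449.4, 273.9, 230.2]
eef_rot: [3.141, 0.003, -2.914]
wrist_force: [0.4, -0.4, -0.2]
finger_gap: 93.9
finger_force: 0.0
```

```bash
python3 - <<'E'
from h import *
im,d,m,k=find([449,274,16],z=16,th=135,r=70)
cv2.imwrite('pics/w9.png',im)
print('cap px',proj(m,[[524.3,393.2,195]])[0])
E
```

```text
plate (array([464. , 296.7]), array([161.6, 106.7]), 13.22) z 16.3 px [316 178] (291, 133, 76, 115) tcp [448.9 273.7 228.4] yaw -166.98
cap px [427.1260716  328.01116551]
```

View pics/w9.png

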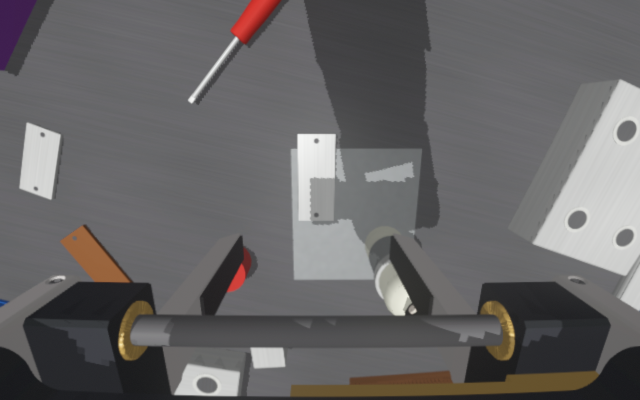

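The plate lies on the rest, centred at (316.5,177.5), exactly where the rest's middle projects. Next the cap: move over it, close, and come down to just above it.

>>> jog_arm(
  rows=[1.9, 3, 0, 0, 0, 0, 1, 1.9, 3, 0, 0, 0, 0, 1, 1.9, 3, 0, 0, 0, 0, 1, 1.8, 2.9, 0, 0, 0, 0, 1, 0, 0, 0, 0, 0, 0, 1, 0, 0, 0, 0, 0, 0, 1, 0, 0, 0, 0, 0, 0, 1, 0, 0, 0, 0, 0, 0, 1, 0, 0, -0.7, 0, 0, 0, 1, 0, 0, -0.7, 0, 0, 0, 1, 0, 0, -0.7, 0, 0, 0, 1, 0, 0, -0.6, 0, 0, 0, 1, 0, 0, -0.5, 0, 0, 0, 1, 0, 0, -0.4, 0, 0, 0, 1, 0, 0, -0.3, 0, 0, 0, 1, 0, 0, 0, 0, 0, 0, 1],
)

```text
clock: 14.02
eef_pos: [524.0, 392.6, 188.5]
eef_rot: [-3.141, -0.001, -2.914]
wrist_force: [0.5, -0.3, 0.2]
finger_gap: -0.2
finger_force: 0.0
```

```bash
python3 - <<'E'
from h import *
im,d,m=shot('wrist','w10.png'); s=manip.read_state(); print(s['eef_pos'],s['finger_gap'],s['wrist_force'])
vv,uu=np.mgrid[220:300,270:370]; D=d[220:300,270:370]; X=bydepth(m,np.c_[uu.ravel(),vv.ravel()],D.ravel()).reshape(80,100,3)
for v in range(0,36,3): print(220+v,X[v,0:100:7,2].round().astype(int))
print(proj(m,[[524.3,393.2,195]]))
E
```

```text
[524.09382769 392.72730854 189.02737836] 0.39401332679911377 [ 0.16675612 -0.47937994  0.2528409 ]
220 [  3   3 146 158 180 188 193 194 194 186 161 157   1   1   2]
223 [  3   5 145 159 189 193 195 196 194 192 162 157   1   1   1]
226 [  5   4   3 158 188 195 195 197 195 195 179 158   0   0   0]
229 [  4   4   4 156 193 196 195 196 194 196 190 158   1   0   0]
232 [  0   1   1 158 195 195 197 196 197 195 195 157   1   1   0]
235 [  0   1   1 156 195 196 206 196 205 195 195 150   1   0   2]
238 [  0   0   1 152 210 210 210 206 210 210 196 124   2   2   0]
241 [  0   2   0   1 216 216 214 211 215 215 194 125   2   2   0]
244 [  0   1   1   2 220 221 217 216 219 220 195 123   1   0   1]
247 [  1   2   2   1 224 224 222 220 224 224 195 125   2   2   0]
250 [  1   1   0   2 226 228 228 224 227 228 195 122   1   1   1]
253 [  1   1   2   0 232 232 232 228 231 231 195 124   0   1   1]
[[316.5127265  243.77427518]]
```

>>> jog_arm(
  rows=[0, 0, -0.2, 0, 0, 0, 1, 0, 0, -0.2, 0, 0, 0, 1, 0, 0, -0.1, 0, 0, 0, 1, 0, 0, -0.1, 0, 0, 0, 1, 0, 0, -0.1, 0, 0, 0, 1, 0, 0, -0.1, 0, 0, 0, 1, 0, 0, -0.1, 0, 0, 0, 1, 0, 0, 0, 0, 0, 0, 1, 0, 0, 0, 0, 0, 0, 1],
)

```text
clock: 14.82
eef_pos: [524.2, 392.8, 180.6]
eef_rot: [3.141, 0.0, -2.914]
wrist_force: [-0.1, -0.4, 4.6]
finger_gap: 0.5
finger_force: 2.0
```

>>> jog_arm(
  rows=[0, 0, -0.1, 0, 0, 0, 1, 0, 0, -0.1, 0, 0, 0, 1, 0, 0, -0.1, 0, 0, 0, 1, 0, 0, -0.1, 0, 0, 0, 1, 0, 0, -0.1, 0, 0, 0, 1, 0, 0, -0.05, 0, 0, 0, 1, 0, 0, 0, 0, 0, 0, 1, 0, 0, 0, 0, 0, 0, 1, 0, 0, 0, 0, 0, 0, 1, 0, 0, 0, 0, 0, 0, 1],
)

```text
clock: 15.65
eef_pos: [524.2, 392.8, 175.5]
eef_rot: [3.141, 0.001, -2.914]
wrist_force: [-2.0, -2.1, 9.4]
finger_gap: 0.6
finger_force: 4.3
```

>>> jog_arm(
  rows=[0, 0, 0, 0, 0, 0, 1, 0, 0, 0, 0, 0, 0, 1, 0, 0, 0, 0, 0, 0, 1, 0, 0, 0.2, 0, 0, 0, 1, 0, 0, 0.3, 0, 0, 0, 1, 0, 0, 0.4, 0, 0, 0, 1, 0, 0, 0.6, 0, 0, 0, 1, 0, 0, 2, 0, 0, 0, 1, 0, 0, 3, 0, 0, 0, 0, -2.1, -2.5, 0, 0, 0, 0, 0, -2.1, -2.5, 0, 0, 0, 0, 0, -2.1, -2.5, 0, 0, 0, 0, 0, -2.1, -2.5, -2, 0, 0, 0, 0, -2, -2.6, -3, 0, 0, 0, 0, 0, 0, -3, 0, 0, 0, 0, 0, 0, 0, 0, 0, 0, 0],
)

```text
clock: 16.98
eef_pos: [419.1, 266.6, 157.6]
eef_rot: [-3.14, -0.006, -2.915]
wrist_force: [-0.2, 0.3, -0.9]
finger_gap: 50.7
finger_force: 0.0
```

```bash
python3 - <<'E'
from h import *
im,d,m,k=find([449,274,16],z=16,th=195,r=70)
cv2.imwrite('pics/w11.png',im)
vv,uu=np.mgrid[80:330,200:440]; D=d[80:330,200:440]; X=bydepth(m,np.c_[uu.ravel(),vv.ravel()],D.ravel())
T=X[(abs(X[:,2]-17)<3.0)]; print(len(T),cv2.minAreaRect(T[:,:2].astype(np.float32)),np.median(T[:,2]))
E
```

```text
plate (array([491. , 283.6]), array([48.8, 35.4]), -75.92) z 17.1 px [316 218] (296, 239, 42, 28) tcp [420.6 267.8 160.5] yaw -167.01
4370 ((428.18963623046875, 252.354248046875), (327.3392333984375, 107.00357055664062), 47.60698318481445) 17.02020353300159
```

```bash
cat >> h.py <<'E'
def findz(guess,tol=4,r=90,name='wrist'):
    """plate by depth height: guess = centre of its top face"""
    im,d,m=shot(name); s=manip.read_state()
    vv,uu=np.mgrid[0:400,0:640]; X=bydepth(m,np.c_[uu.ravel(),vv.ravel()],d.ravel()).reshape(400,640,3)
    mk=(abs(X[...,2]-guess[2]-0.8)<tol)&(d>0)
    c=proj(m,[guess])[0].astype(int); k=quad(cv2.medianBlur(mk.astype(np.uint8)*255,5),c,r)
    print('plate',rectfit(m,k,guess[2]),'z',zof(m,d,k),'px',c,cv2.boundingRect(k),'tcp',s['eef_pos'].round(1),'yaw',np.degrees(s['eef_rot'][2]).round(2),'gap',s['finger_gap'].round(1))
    return im,d,m,k
E
python3 - <<'E'
from h import *
findz([449,274,16])
E
```

```text
Traceback (most recent call last):
  File "h.py", line 49, in findz
    print('plate',rectfit(m,k,guess[2]),'z',zof(m,d,k),'px',c,cv2.boundingRect(k),'tcp',s['eef_pos'].round(1),'yaw',np.degrees(s['eef_rot'][2]).round(2),'gap',s['finger_gap'].round(1))
                                                                                                                                                               ^^^^^^^^^^^^^^^^^^^^^
AttributeError: 'float' object has no attribute 'round'
```

```bash
sed -i "s/s\['finger_gap'\].round(1)/round(s['finger_gap'],1)/" h.py; python3 - <<'E'
from h import *
findz([449,274,16])
E
```

```text
plate (array([449.1, 274.2]), array([120.1,  50.1]), 12.98) z 17.0 px [315 214] (294, 163, 44, 99) tcp [422.3 269.1 163.2] yaw -166.98 gap 62.6
```

Plate is on the rest at (449.1,274.2), yaw 13.0, size 120 x 50. I'll let the arm settle with the fingers open.

>>> jog_arm(
  rows=[0, 0, 0, 0, 0, 0, 0, 0, 0, 0, 0, 0, 0, 0, 0, 0, 0, 0, 0, 0, 0, 0, 0, 0, 0, 0, 0, 0],
)

```text
clock: 17.47
eef_pos: [421.7, 268.7, 162.1]
eef_rot: [3.141, 0.001, -2.914]
wrist_force: [-0.5, 0.2, 0.2]
finger_gap: 89.2
finger_force: 0.0
```

>>> jog_arm(
  rows=[0, -0.08, -3.5, 0, 0, 0, 0, 0, 0, -3.5, 0, 0, 0, 0, 0, 0, -3.5, 0, 0, 0, 0, 0, 0, -3, 0, 0, 0, 0, 0, 0, -2, 0, 0, 0, 0, 0, 0, -0.9, 0, 0, 0, 0, 0, 0, -0.5, 0, 0, 0, 0, 0, 0, 0, 0, 0, 0, 0, 0, 0, 0, 0, 0, 0, 0, 0, 0, 0, 0, 0, 0, 1, 0, 0, 0, 0, 0, 0, 1, 0, 0, 0, 0, 0, 0, 1, 0, 0, 0, 0, 0, 0, 1, 0, 0, 0, 0, 0, 0, 1, 0, 0, 0, 0, 0, 0, 1, 0, 0, 0, 0, 0, 0, 1, 0, 0, 0, 0, 0, 0, 1],
  newtons=55,
)

```text
clock: 18.88
eef_pos: [421.4, 267.6, -7.3]
eef_rot: [3.142, -0.0, -2.914]
wrist_force: [-0.7, -0.7, 0.8]
finger_gap: 49.2
finger_force: 55.0
```

>>> jog_arm(
  rows=[0, 0, 1, 0, 0, 0, 1, 0, 0, 3, 0, 0, 0, 1, 0, 0, 3, 0, 0, 0, 1, 0, 0, 3, 0, 0, 0, 1, 0.3, -3.5, 0, 0, 0, -0.046, 1, 0.3, -3.5, 0, 0, 0, -0.046, 1, 0.3, -3.5, 0, 0, 0, -0.046, 1, 0.3, -3.5, 0, 0, 0, -0.046, 1, 0.3, -3.5, 0, 0, 0, -0.046, 1, 0.3, -3.5, 0, 0, 0, -0.046, 1, 0.3, -3.5, 0, 0, 0, -0.046, 1, 0.3, -3.5, 0, 0, 0, -0.046, 1, 0.3, -3.5, 0, 0, 0, -0.046, 1, 0.3, -3.5, 0, 0, 0, -0.046, 1, 0.3, -3.5, 0, 0, 0, -0.046, 1, 0.3, -3.5, 0, 0, 0, -0.046, 1, 0.3, -3.5, 0, 0, 0, -0.046, 1, 0.3, -3.5, 0, 0, 0, -0.046, 1, 0.3, -2, 0, 0, 0, 0, 1, 0, -1, 0, 0, 0, 0, 1],
)

```text
clock: 20.55
eef_pos: [466.2, -254.8, 92.9]
eef_rot: [-3.141, 0.0, 2.723]
wrist_force: [-0.8, -0.1, -1.6]
finger_gap: 49.1
finger_force: 55.0
```

>>> jog_arm(
  rows=[0, 0, 0, 0, 0, 0, 1, 0, 0, 0, 0, 0, 0, 1, 0, 0, 0, 0, 0, 0, 1],
)

```text
clock: 20.8
eef_pos: [466.3, -251.1, 92.7]
eef_rot: [3.141, -0.001, 2.726]
wrist_force: [0.1, -0.1, -2.2]
finger_gap: 48.9
finger_force: 55.0
```

```bash
python3 - <<'E'
from h import *
im,d,m=shot('wrist','w12.png'); np.save('w12.npy',d); np.save('w12m.npy',m)
s=manip.read_state(); print(s['eef_pos'],np.degrees(s['eef_rot']),s['finger_gap'])
for x in (-25,0,25): print(proj(m,[[s['eef_pos'][0],s['eef_pos'][1],110]]))
E
```

```text
[ 466.40867315 -251.09891902   92.78132618] [ 1.79991242e+02 -1.42063909e-02  1.56198077e+02] 48.87556686741139
[[316.19678695 250.12349603]]
[[316.19678695 250.12349603]]
[[316.19678695 250.12349603]]
```

View pics/w12.png

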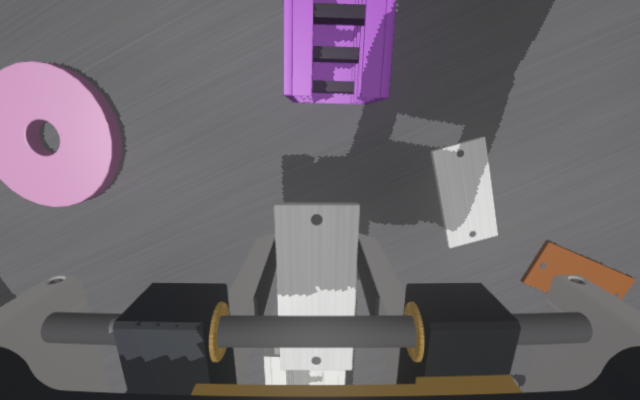

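The view shows the plate held with its far end at (316,360), the rack's front edge just below it at (305,365), and plate B still at (465,193).

```bash
python3 - <<'E'
from h import *
d=np.load('w12.npy'); m=np.load('w12m.npy',allow_pickle=True).item()
for u,v in [(300,210),(316,228),(335,245),(300,280),(330,300),(300,350),(330,350),(316,368)]: print((u,v),bydepth(m,[(u,v)],[np.median(d[v-1:v+2,u-1:u+2])]).round(1))
im=cv2.imread('pics/w12.png',0); print(im[352,262:366:2]); 
q=[(275.5,206),(359,206),(285,352),(352,352)]
P=plane(m,q,116); print(P.round(1))
for v in (374,377): print(v,[bydepth(m,[(u,v)],[d[v,u]])[0].round(0).tolist() for u in range(258,360,8)])
E
```

```text
(300, 210) [[ 436.7 -248.2  117.1]]
(316, 228) [[ 450.4 -244.2  117.5]]
(335, 245) [[ 465.  -238.2  117.1]]
(300, 280) [[ 477.9 -267.1  117. ]]
(330, 300) [[ 498.8 -255.8  116.6]]
(300, 350) [[ 526.7 -289.6  116.2]]
(330, 350) [[ 535.  -271.1  116. ]]
(316, 368) [[ 545.3 -286.   115.8]]
[114 120 116 115 116 115 138 164 163 207 215 215 218 218 219 216 216 216
 214 215 217 218 217 217 219 216 218 220 216 216 217 214 214 216 217 218
 217 219 220 217 217 218 217 219 216 179 104 115 115 115 114 114]
[[ 429.  -260.4  116. ]
 [ 448.6 -216.1  116. ]
 [ 524.3 -299.7  116. ]
 [ 542.6 -258.1  116. ]]
374 [[627.0, -396.0, 3.0], [566.0, -341.0, 81.0], [568.0, -335.0, 81.0], [571.0, -329.0, 81.0], [609.0, -343.0, 40.0], [644.0, -352.0, 5.0], [647.0, -343.0, 6.0], [651.0, -335.0, 5.0], [654.0, -326.0, 6.0], [586.0, -291.0, 82.0], [591.0, -286.0, 80.0], [670.0, -303.0, 1.0], [673.0, -294.0, 1.0]]
377 [[632.0, -399.0, 1.0], [567.0, -342.0, 82.0], [571.0, -336.0, 81.0], [573.0, -330.0, 82.0], [611.0, -344.0, 42.0], [648.0, -354.0, 4.0], [652.0, -346.0, 4.0], [654.0, -337.0, 6.0], [658.0, -328.0, 5.0], [590.0, -293.0, 80.0], [592.0, -286.0, 81.0], [674.0, -304.0, 1.0], [676.0, -295.0, 3.0]]
```

```bash
python3 - <<'E'
from h import *
m=np.load('w12m.npy',allow_pickle=True).item(); im=cv2.imread('pics/w12.png',0)
F=np.array([561.3,-303.8]); n=np.array([.405,.914])
for v in (372,375,377):
    g=im[v].astype(int); gr=np.abs(np.diff(g)); e=[u for u in range(255,356) if gr[u]>25]; print(v,e, ((plane(m,[(u+.5,v) for u in e],80)[:,:2]-F)@n).round(1))
for v in (230,350,362):
    g=im[v].astype(int); gr=np.abs(np.diff(g)); e=[u for u in range(262,366) if gr[u]>25]; print(v,e, ((plane(m,[(u+.5,v) for u in e],116)[:,:2]-F)@n).round(1))
E
```

```text
372 [263, 264, 285, 344, 345] [-34.5 -33.7 -15.9  33.8  34.7]
375 [263, 264, 285, 309, 344, 345] [-34.7 -33.9 -16.    4.3  33.9  34.8]
377 [264, 265, 285, 344, 345] [-34.  -33.1 -16.1  34.   34.9]
230 [358] [34.8]
350 [279, 351, 352, 353] [-14.9  33.8  34.4  35.1]
362 [263, 311, 319, 320, 351, 352] [-26.3   6.7  12.2  12.9  34.1  34.8]
```

```bash
python3 - <<'E'
from h import *
m=np.load('w12m.npy',allow_pickle=True).item()
print(plane(m,[(286,97),(388,100)],80).round(),plane(m,[(300,100),(375,103)],0).round())
E
```

```text
[[ 373. -231.   80.]
 [ 402. -172.   80.]] [[ 373. -226.    0.]
 [ 402. -165.    0.]]
```

>>> jog_arm(
  rows=[-0.2, -0.4, 0, 0, 0, 0, 1, -0.19, -0.48, 0, 0, 0, 0, 1, 0, 0, 0, 0, 0, 0, 1],
)

```text
clock: 21.1
eef_pos: [462.3, -261.6, 92.8]
eef_rot: [-3.141, 0.0, 2.725]
wrist_force: [-0.4, -0.9, -3.0]
finger_gap: 49.1
finger_force: 55.0
```

>>> jog_arm(
  rows=[0, 0, -3, 0, 0, 0, 1, 0, 0, -3, 0, 0, 0, 1, 0, 0, -1.5, 0, 0, 0, 1, 0, 0, -0.9, 0, 0, 0, 1, 0, 0, -0.4, 0, 0, 0, 1, 0, 0, 0, 0, 0, 0, 1, 0, 0, 0, 0, 0, 0, 1, 0, 0, 0, 0, 0, 0, 1],
)

```text
clock: 21.77
eef_pos: [463.1, -261.6, 5.8]
eef_rot: [-3.141, 0.002, 2.725]
wrist_force: [0.0, 0.1, -2.4]
finger_gap: 49.0
finger_force: 55.0
```

>>> jog_arm(
  rows=[0.03, 0.07, 0, 0, 0, 0, 1, 0.64, -0.28, 0, 0, 0, 0, 1, 0.64, -0.28, 0, 0, 0, 0, 1, 0.46, -0.2, 0, 0, 0, 0, 1, 0.46, -0.2, 0, 0, 0, 0, 1, 0.46, -0.2, 0, 0, 0, 0, 1, 0.46, -0.21, 0, 0, 0, 0, 1, 0, 0, 0, 0, 0, 0, 1, 0, 0, 0, 0, 0, 0, 1],
)

```text
clock: 22.52
eef_pos: [494.0, -274.2, 4.4]
eef_rot: [3.142, -0.0, 2.725]
wrist_force: [-0.4, -0.3, -2.0]
finger_gap: 48.5
finger_force: 55.0
```

```bash
python3 - <<'E'
from h import *
im,d,m=shot('wrist','w13.png'); s=manip.read_state(); print(s['eef_pos'],np.degrees(s['eef_rot']),s['finger_gap'],s['wrist_force'])
F=np.array([561.3,-303.8]); n=np.array([.405,.914]); a=np.array([.914,-.405]); print((s['eef_pos'][:2]-F)@n,(s['eef_pos'][:2]-F)@a)
g=cv2.cvtColor(im,6)
for v in (345,360,372):
    e=[u for u in range(230,400) if abs(int(g[v,u+1])-int(g[v,u]))>25]; P=bydepth(m,[(u,v) for u in range(230,400,10)],d[v,230:400:10]); print(v,e); print(np.c_[(P[:,:2]-F)@n,P[:,2]].round().astype(int).tolist())
E
```

```text
[ 493.83844136 -274.13635955    4.44683749] [ 1.79998120e+02 -2.36990938e-02  1.56121452e+02] 49.28128560083006 [ 0.23164799 -0.00481161 -2.88188906]
-0.2093638748733974 -73.67363898420783
345 []
[[-22, 133], [-20, 133], [-17, 133], [-15, 132], [-12, 132], [-9, 132], [-7, 133], [-4, 133], [-2, 133], [1, 134], [3, 132], [6, 133], [9, 133], [11, 132], [14, 132], [16, 133], [19, 132]]
360 [233, 234, 320, 321, 343, 355, 367, 398]
[[-26, 123], [-26, 114], [-53, 1], [-45, 1], [-30, 35], [-25, 27], [-18, 28], [-11, 27], [-4, 28], [3, 28], [9, 27], [16, 28], [23, 28], [29, 34], [43, 1], [51, 1], [26, 109]]
372 [235, 272, 347, 348, 360, 396, 397]
[[-26, 123], [-26, 115], [-53, 1], [-45, 1], [-29, 44], [-23, 41], [-17, 42], [-13, 5], [-5, 5], [3, 5], [11, 6], [17, 21], [22, 41], [28, 40], [34, 44], [51, 1], [26, 112]]
```

>>> jog_arm(
  rows=[0.54, -0.24, 0, 0, 0, 0, 1, 0.54, -0.24, 0, 0, 0, 0, 1, 0.54, -0.24, 0, 0, 0, 0, 1, 0.54, -0.24, 0, 0, 0, 0, 1, 0.54, -0.24, 0, 0, 0, 0, 1, 0.54, -0.24, 0, 0, 0, 0, 1, 0.54, -0.24, 0, 0, 0, 0, 1, 0.54, -0.24, 0, 0, 0, 0, 1, 0.54, -0.24, 0, 0, 0, 0, 1, 0, 0, 0, 0, 0, 0, 1, 0, 0, 0, 0, 0, 0, 1],
)

```text
clock: 23.48
eef_pos: [542.7, -295.8, 4.4]
eef_rot: [-3.142, -0.0, 2.725]
wrist_force: [0.2, 0.4, -2.7]
finger_gap: 49.0
finger_force: 55.0
```

>>> jog_arm(
  rows=[0, 0, -0.1, 0, 0, 0, 1, 0, 0, 0, 0, 0, 0, 0, 0, 0, 0, 0, 0, 0, 0, 0, 0, 0, 0, 0, 0, 0, 0, 0, 0, 0, 0, 0, 0, 0, 0, 0, 0, 0, 0, 0, 0, 0, 0, 0, 0, 0, 0, 0, 0, 1, 0, 0, 0, 0, 0, 0, 2, 0, 0, 0, 0, 0, 0, 2, 0, 0, 0, 0, -1.3, 0.6, 0, 0, 0, 0, 1, -1.3, 0.6, 0, 0, 0, 0, 1, -1.3, 0.6, 0, 0, 0, 0, 1, -1.3, 0.5, 0, 0, 0, 0, 1, 0, 0, 0, 0, 0, 0, 1, 0, 0, 0, 0, 0, 0, 1, 0, 0, 0, 0, 0, 0, 1, 0, 0, 0, 0, 0, 0, 1],
)

```text
clock: 24.98
eef_pos: [491.2, -273.1, 53.9]
eef_rot: [-3.142, 0.001, 2.725]
wrist_force: [0.0, -0.3, 0.2]
finger_gap: 44.1
finger_force: 0.0
```

>>> jog_arm(
  rows=[0, 0, 0, 0, 0, 0, 1, 0, 0, 0, 0, 0, 0, 1, 0, 0, 0, 0, 0, 0, 1, 0, 0, 0, 0, 0, 0, 1, 0, 0, 0, 0, 0, 0, 1, 0, 0, 0, 0, 0, 0, 1],
)

```text
clock: 25.48
eef_pos: [490.6, -272.8, 53.6]
eef_rot: [-3.142, -0.0, 2.725]
wrist_force: [-0.0, 0.1, 0.4]
finger_gap: 3.9
finger_force: 0.0
```

```bash
python3 - <<'E'
from h import *
im,d,m,k=findz([523,-287,26],r=110)
s=manip.read_state(); F=np.array([561.3,-303.8]); n=np.array([.405,.914]); a=np.array([.914,-.405]); p=s['eef_pos'][:2]-F; print('tcp s',p@a,'lat',p@n)
P=plane(m,k.reshape(-1,2)+0.,26)[:,:2]-F; print('plate s',(P@a).min(),(P@a).max(),'lat',(P@n).min(),(P@n).max())
cv2.imwrite('pics/w14.png',im)
E
```

```text
plate (array([ 609.1, -324.9]), array([31.2, 17.2]), -23.83) z 27.1 px [316 267] (307, 348, 20, 29) tcp [ 490.6 -272.8   53.6] yaw 156.12 gap 1.4
tcp s -77.19667946311472 lat -0.30194932858150025
plate s 36.58085887104826 67.77406128788728 lat -8.493392398316212 8.728804247052652
```

>>> jog_arm(
  rows=[0, 0, -2, 0, 0, 0, 1, 0, 0, -2, 0, 0, 0, 1, 0, 0, -1, 0, 0, 0, 1, 0, 0, -0.3, 0, 0, 0, 1, 0, 0, 0, 0, 0, 0, 1, 0.55, -0.24, 0, 0, 0, 0, 1, 0.55, -0.24, 0, 0, 0, 0, 1, 0.37, -0.16, 0, 0, 0, 0, 1, 0.37, -0.16, 0, 0, 0, 0, 1, 0.37, -0.16, 0, 0, 0, 0, 1, 0.37, -0.16, 0, 0, 0, 0, 1, 0.37, -0.16, 0, 0, 0, 0, 1, 0.37, -0.16, 0, 0, 0, 0, 1, 0.37, -0.16, 0, 0, 0, 0, 1, 0.37, -0.16, 0, 0, 0, 0, 1, 0, 0, 0, 0, 0, 0, 1],
)

```text
clock: 26.87
eef_pos: [532.1, -290.8, 0.7]
eef_rot: [-3.141, 0.001, 2.725]
wrist_force: [0.2, 0.9, 0.0]
finger_gap: 0.3
finger_force: 0.0
```

```bash
cat >> h.py <<'E'
F=np.array([561.3,-303.8]); n=np.array([.405,.914]); a=np.array([.914,-.405])
def st():
    s=manip.read_state(); p=s['eef_pos'][:2]-F; print('s',(p@a).round(1),'lat',(p@n).round(1),'z',s['eef_pos'][2].round(1),'yaw',np.degrees(s['eef_rot'][2]).round(2),'f',s['wrist_force'].round(1),'gap',round(s['finger_gap'],1))
E
python3 -c "
from h import *
st()"
```

```text
s -32.0 lat 0.0 z 0.7 yaw 156.12 f [0.2 0.9 0. ] gap 0.3
```

>>> jog_arm(
  rows=[0.27, -0.12, 0, 0, 0, 0, 1, 0.27, -0.12, 0, 0, 0, 0, 1, 0.27, -0.12, 0, 0, 0, 0, 1, 0.27, -0.12, 0, 0, 0, 0, 1, 0.27, -0.12, 0, 0, 0, 0, 1, 0.27, -0.12, 0, 0, 0, 0, 1, 0, 0, 0, 0, 0, 0, 1],
)

```text
clock: 27.45
eef_pos: [548.0, -297.9, 0.6]
eef_rot: [-3.142, 0.001, 2.725]
wrist_force: [0.2, -0.1, 0.2]
finger_gap: 0.8
finger_force: 0.0
```

```bash
python3 - <<'E'
from h import *
im,d,m=shot('wrist','w15.png'); st()
vv,uu=np.mgrid[200:320,230:400]; D=d[200:320,230:400]; X=bydepth(m,np.c_[uu.ravel(),vv.ravel()],D.ravel()).reshape(120,170,3)
for v in range(20,80,4): print(200+v,X[v,::10,2].round().astype(int),X[v,80,:2].round()@np.array([1,0]))
E
```

```text
s -14.7 lat 0.0 z 0.6 yaw 156.12 f [ 0.2  0.2 -0. ] gap 0.6
220 [0 1 2 0 1 0 1 1 1 1 1 1 1 1 0 1 3] 534.0
224 [1 1 1 1 0 2 0 0 1 2 1 1 0 0 0 1 2] 536.0
228 [  1 193   1   1   1   2   1   1   1   1   2   1   1   0   2   1   0] 539.0
232 [1 0 1 0 1 1 1 2 1 1 1 1 1 1 0 1 0] 541.0
236 [ 1  2  1  1  1  1  0  1 19 20  1  1  1  1  2  1  1] 537.0
240 [ 1  2  1  1  1  1  1 25 26 26 24  1  1  1  0  0  2] 537.0
244 [ 1  1  1  2  1  0  1 32 32 30 31  0  2  1  0  3  0] 538.0
248 [ 1  1  1  0  2  2  1 37 36 38 37  1  2  1  1  2  2] 538.0
252 [ 0  1  0  1  0  1  2 41 44 43 43  0  2  2  2  0  0] 537.0
256 [ 2  1  1  1  2  1  1 48 48 47 47 47  2  1  1  0  2] 538.0
260 [ 1  0  1  1  1  1  2 51 51 51 52 52  1  1  1  0  2] 538.0
264 [ 0  2  1  1  7  5  5 57 56 57 57 56  5  8  2  1  1] 538.0
268 [ 1  1  1  2 14 24 24 60 60 57 60 61 24 13  1  1  2] 538.0
272 [ 1  1  1  2 20 27 64 64 65 62 66 64 27 19  1  1  1] 538.0
276 [ 1  0  2  0 24 28 69 68 68 65 67 68 27 20  1  3  0] 538.0
```

>>> jog_arm(
  rows=[0.1, -0.04, 0, 0, 0, 0, 1, 0.1, -0.04, 0, 0, 0, 0, 1, 0.1, -0.04, 0, 0, 0, 0, 1, 0.09, -0.04, 0, 0, 0, 0, 1, 0.09, -0.04, 0, 0, 0, 0, 1, 0, 0, 0, 0, 0, 0, 1, 0, 0, 0, 0, 0, 0, 1],
)

```text
clock: 28.08
eef_pos: [552.4, -299.7, 0.7]
eef_rot: [-3.142, 0.0, 2.725]
wrist_force: [0.0, 0.2, 0.8]
finger_gap: 0.7
finger_force: 0.0
```

>>> jog_arm(
  rows=[0.05, -0.02, 0, 0, 0, 0, 1, 0.05, -0.02, 0, 0, 0, 0, 1, 0, 0, 0, 0, 0, 0, 1],
)

```text
clock: 28.33
eef_pos: [553.2, -300.0, 0.7]
eef_rot: [-3.142, -0.0, 2.725]
wrist_force: [-2.8, 1.1, 0.3]
finger_gap: 0.3
finger_force: 1.2
```

>>> jog_arm(
  rows=[0.05, -0.02, 0, 0, 0, 0, 1, 0, 0, 0, 0, 0, 0, 1, 0.05, -0.02, 0, 0, 0, 0, 1, 0, 0, 0, 0, 0, 0, 1, 0, 0, 0, 0, 0, 0, 1],
)

```text
clock: 28.75
eef_pos: [553.2, -300.0, 0.7]
eef_rot: [3.142, -0.003, 2.725]
wrist_force: [-10.3, 4.0, 6.7]
finger_gap: 0.0
finger_force: 5.5
```

>>> jog_arm(
  rows=[-0.1, 0.04, 0, 0, 0, 0, 1, -0.9, 0.4, 0, 0, 0, 0, 1, -2, 0.9, 0, 0, 0, 0, 1, -2, 0.9, 2, 0, 0, 0, 1, -2, 0.9, 3, 0, 0, 0, 0, 0, 0, 3, 0, 0, 0, 0, 0, 0, 3, 0, 0, 0, 0, 0, 0, 3, 0, 0, 0, 0, 0, 0, 0, 0, 0, 0, 0, 0, 0, 0, 0, 0, 0, 0],
)

```text
clock: 29.58
eef_pos: [485.0, -269.5, 142.2]
eef_rot: [-3.141, 0.004, 2.725]
wrist_force: [-0.3, 0.2, -0.7]
finger_gap: 37.2
finger_force: 0.0
```

```bash
python3 - <<'E'
from h import *
im,d,m=shot('wrist','w16.png'); st()
c=proj(m,[[561.3,-303.8,26]])[0].astype(int); print(c)
cv2.imwrite('pics/w16c.png',cv2.resize(im[max(c[1]-70,0):c[1]+70,c[0]-100:c[0]+100],None,fx=4,fy=4,interpolation=0))
for off in (-20,0,20):
    # plate's rear edge: walk along s at lateral off, find brightness edge, depth
    for sx in np.arange(-12,8,2.): 
        p=proj(m,[[*(F+a*sx+n*off),26]])[0].round().astype(int); X=bydepth(m,[p],[d[p[1],p[0]]])[0]; print(off,sx,p,im[p[1],p[0]],X[2].round(1),((X[:2]-F)@a).round(1))
E
```

```text
s -84.4 lat 0.6 z 140.5 yaw 156.12 f [-0.8  1.  -0.7] gap 41.4
[315 268]
-20 -12.0 [298 259] [105 107 106] 1.6 -0.2
-20 -10.0 [298 261] [154 157 156] 5.2 0.6
-20 -8.0 [298 262] [160 163 163] 5.0 2.0
-20 -6.0 [298 264] [160 163 162] 5.9 4.2
-20 -4.0 [298 266] [128 131 130] 5.4 7.1
-20 -2.0 [298 267] [122 124 123] 20.3 0.7
-20 0.0 [298 269] [132 133 132] 24.7 0.9
-20 2.0 [298 270] [149 150 150] 26.4 1.2
-20 4.0 [298 272] [153 154 153] 26.2 3.8
-20 6.0 [298 274] [138 140 139] 27.5 5.7
0 -12.0 [316 259] [106 108 106] 0.7 0.1
0 -10.0 [316 261] [154 157 156] 4.5 0.9
0 -8.0 [316 262] [161 164 163] 4.5 2.2
0 -6.0 [316 264] [162 165 164] 4.7 4.8
0 -4.0 [316 266] [157 160 160] 4.6 7.5
0 -2.0 [316 267] [142 144 144] 4.8 8.7
0 0.0 [316 269] [175 177 176] 25.3 0.5
0 2.0 [316 270] [214 216 215] 26.7 1.0
0 4.0 [316 272] [220 222 221] 27.1 3.3
0 6.0 [316 274] [161 162 162] 27.6 5.5
20 -12.0 [334 259] [105 105 105] 1.5 -0.3
20 -10.0 [334 261] [154 157 155] 6.2 0.1
20 -8.0 [334 262] [161 164 163] 5.3 1.8
20 -6.0 [334 264] [160 163 162] 5.6 4.3
20 -4.0 [334 266] [131 133 132] 5.9 6.8
20 -2.0 [334 267] [125 127 126] 20.6 0.4
20 0.0 [334 269] [128 129 128] 25.1 0.6
20 2.0 [334 270] [146 147 146] 26.2 1.3
20 4.0 [334 272] [155 157 156] 27.1 3.3
20 6.0 [333 274] [151 153 152] 25.9 6.5
```

View pics/w16c.png

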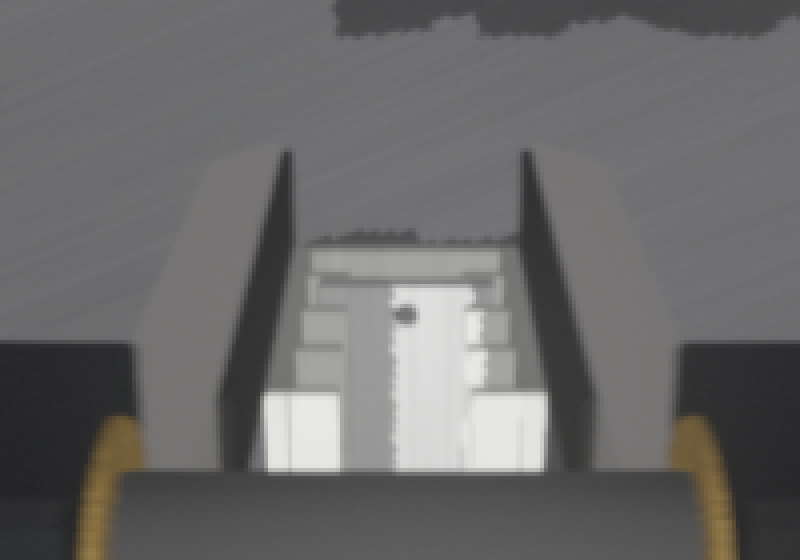

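The crop shows the long plate in the bottom slot, its front edge in line with the rack's front (bore visible at (403,313)). Depth puts its front at s about 0.5 mm, and the rack's base front at about 0.3 mm, so it is flush. On to plate B.

>>> jog_arm(
  rows=[0.6, 3.05, 0, 0, 0, 0.056, 0, 0.6, 3.05, 0, 0, 0, 0.056, 0, 0.6, 3.05, 0, 0, 0, 0.056, 0, 0.6, 3.05, 0, 0, 0, 0.056, 0, 0.6, 3.05, 0, 0, 0, 0.056, 0, 0, 0, 0, 0, 0, 0, 0, 0, 0, 0, 0, 0, 0, 0, 0, 0, 0, 0, 0, 0, 0, 0, 0, 0, 0, 0, 0, 0],
)

```text
clock: 30.38
eef_pos: [513.9, -117.3, 139.9]
eef_rot: [3.142, -0.001, 3.003]
wrist_force: [-0.2, -0.8, 0.2]
finger_gap: 93.3
finger_force: 0.0
```

```bash
python3 - <<'E'
from h import *
im,d,m,k=find([515,-116.6,6],r=90,th=125); cv2.imwrite('pics/w17.png',im); st()
findz([515,-116.6,6],tol=2.5)
E
```

```text
plate (array([ 514.9, -116.2]), array([101.3,  52.4]), -7.92) z 7.1 px [316 194] (293, 148, 50, 90) tcp [ 513.9 -117.4  140.1] yaw 172.07
s -118.8 lat 151.2 z 140.1 yaw 172.07 f [-0.  -0.5  0.6] gap 94.3
plate (array([ 515. , -115.6]), array([99.1, 50. ]), -7.84) z 7.0 px [317 194] (295, 149, 47, 88) tcp [ 514.  -117.4  140.3] yaw 172.06 gap 94.0
```

>>> jog_arm(
  rows=[0.1, 0.15, -3, 0, 0, 0, 0, 0, 0, -3, 0, 0, 0, 0, 0, 0, -3, 0, 0, 0, 0, 0, 0, -2.5, 0, 0, 0, 0, 0, 0, -2, 0, 0, 0, 0, 0, 0, -1, 0, 0, 0, 0, 0, 0, -0.4, 0, 0, 0, 0, 0, 0, -0.25, 0, 0, 0, 0, 0, 0, 0, 0, 0, 0, 0, 0, 0, 0, 0, 0, 0, 0, 0, 0, 0, 0, 0, 0, 1, 0, 0, 0, 0, 0, 0, 1, 0, 0, 0, 0, 0, 0, 1, 0, 0, 0, 0, 0, 0, 1, 0, 0, 0, 0, 0, 0, 1, 0, 0, 0, 0, 0, 0, 1, 0, 0, 0, 0, 0, 0, 1, 0, 0, 0, 0, 0, 0, 1, 0, 0, 0, 0, 0, 0, 1, 0, 0, 0, 0, 0, 0, 1],
  newtons=40,
)

```text
clock: 32.15
eef_pos: [515.2, -115.0, -10.9]
eef_rot: [-3.142, 0.0, 3.005]
wrist_force: [0.0, 1.1, 0.5]
finger_gap: 49.2
finger_force: 40.0
```

>>> jog_arm(
  rows=[0, 0, 1, 0, 0, 0, 1, 0, 0, 3, 0, 0, 0, 1, 0, 0, 3, 0, 0, 0, 1, -0.55, 3.24, 0, 0, 0, 0.03, 1, -0.55, 3.24, 0, 0, 0, 0.03, 1, -0.55, 3.24, 0, 0, 0, 0.03, 1, -0.55, 3.24, 0, 0, 0, 0.03, 1, -0.55, 3.24, 0, 0, 0, 0.03, 1, -0.55, 3.24, 0, 0, 0, 0.03, 1, -0.55, 3.24, 0, 0, 0, 0.03, 1, -0.55, 3.24, 0, 0, 0, 0.03, 1, -0.55, 3.24, 0, 0, 0, 0.03, 1, -0.55, 3.24, 0, 0, 0, 0.03, 1, -0.55, 3.24, 0, 0, 0, 0.03, 1, -0.55, 3.24, 0, 0, 0, 0.03, 1, 0, 0, 0, 0, 0, 0, 1, 0, 0, 0, 0, 0, 0, 1, 0, 0, 0, 0, 0, 0, 1],
)

```text
clock: 33.65
eef_pos: [449.0, 273.5, 59.3]
eef_rot: [-3.141, -0.0, -2.918]
wrist_force: [0.5, -0.1, -2.7]
finger_gap: 49.0
finger_force: 40.0
```

```bash
python3 -c "
from h import *
st(); s=manip.read_state(); print(s['eef_pos'])"
```

```text
s -336.4 lat 482.1 z 59.3 yaw -167.21 f [ 0.5 -0.1 -2.7] gap 49.0
[449.04721398 273.45121054  59.31661892]
```

>>> jog_arm(
  rows=[0, 0.06, -2.5, 0, 0, 0, 1, 0, 0, -2, 0, 0, 0, 1, 0, 0, -0.8, 0, 0, 0, 1, 0, 0, -0.4, 0, 0, 0, 1, 0, 0, -0.25, 0, 0, 0, 1, 0, 0, 0, 0, 0, 0, 1, 0, 0, 0, 0, 0, 0, 1],
)

```text
clock: 34.23
eef_pos: [449.7, 274.4, 0.5]
eef_rot: [3.141, 0.001, -2.919]
wrist_force: [1.4, -0.5, -2.0]
finger_gap: 49.0
finger_force: 40.0
```

Lower the last 1 mm, release, and rise above the cap.

>>> jog_arm(
  rows=[0, 0, -0.1, 0, 0, 0, 1, 0, 0, 0, 0, 0, 0, 1, 0, 0, 0, 0, 0, 0, 0, 0, 0, 0, 0, 0, 0, 0, 0, 0, 0, 0, 0, 0, 0, 0, 0, 0, 0, 0, 0, 0, 0, 0, 0, 0, 0, 0, 0, 0, 0, 0, 0, 0, 0, 0, 0, 0, 0, 0, 0, 0, 0, 0, 0, 1, 0, 0, 0, 0, 0, 0, 3, 0, 0, 0, 0, 0, 0, 4, 0, 0, 0, 0, 0, 0, 4, 0, 0, 0, 0, 0, 0, 4, 0, 0, 0, 0, 0, 0, 4, 0, 0, 0, 0, 0, 0, 3, 0, 0, 0, 0, 0, 0, 0, 0, 0, 0, 0],
)

```text
clock: 35.65
eef_pos: [450.7, 275.2, 236.0]
eef_rot: [3.139, 0.01, -2.918]
wrist_force: [1.0, -0.2, 0.2]
finger_gap: 94.0
finger_force: 0.0
```

```bash
python3 - <<'E'
from h import *
findz([449,274,16],r=60)
E
```

```text
plate (array([448.4, 274.6]), array([99., 50.]), 12.85) z 17.0 px [315 175] (297, 139, 38, 72) tcp [450.  274.8 232.4] yaw -167.21 gap 94.2
```

>>> jog_arm(
  rows=[1.9, 3, 0, 0, 0, 0, 1, 1.9, 3, 0, 0, 0, 0, 1, 1.9, 3, 0, 0, 0, 0, 1, 1.75, 2.85, 0, 0, 0, 0, 1, 0, 0, 0, 0, 0, 0, 1, 0, 0, 0, 0, 0, 0, 1, 0, 0, 0, 0, 0, 0, 1, 0, 0, 0, 0, 0, 0, 1, 0, 0, -0.7, 0, 0, 0, 1, 0, 0, -0.7, 0, 0, 0, 1, 0, 0, -0.7, 0, 0, 0, 1, 0, 0, -0.6, 0, 0, 0, 1, 0, 0, -0.5, 0, 0, 0, 1, 0, 0, -0.4, 0, 0, 0, 1, 0, 0, -0.3, 0, 0, 0, 1, 0, 0, 0, 0, 0, 0, 1, 0, 0, 0, 0, 0, 0, 1],
)

```text
clock: 37.12
eef_pos: [523.7, 392.9, 189.6]
eef_rot: [-3.142, -0.0, -2.918]
wrist_force: [-0.3, 0.6, -0.4]
finger_gap: 0.6
finger_force: 0.0
```

>>> jog_arm(
  rows=[0, 0, -0.2, 0, 0, 0, 1, 0, 0, -0.2, 0, 0, 0, 1, 0, 0, -0.15, 0, 0, 0, 1, 0, 0, -0.1, 0, 0, 0, 1, 0, 0, -0.1, 0, 0, 0, 1, 0, 0, -0.1, 0, 0, 0, 1, 0, 0, -0.1, 0, 0, 0, 1, 0, 0, 0, 0, 0, 0, 1, 0, 0, 0, 0, 0, 0, 1],
)

```text
clock: 37.87
eef_pos: [523.7, 392.9, 180.5]
eef_rot: [3.141, 0.0, -2.918]
wrist_force: [-1.5, -1.7, 3.7]
finger_gap: 0.7
finger_force: 2.0
```

>>> jog_arm(
  rows=[0, 0, -0.1, 0, 0, 0, 1, 0, 0, -0.1, 0, 0, 0, 1, 0, 0, -0.1, 0, 0, 0, 1, 0, 0, -0.1, 0, 0, 0, 1, 0, 0, -0.05, 0, 0, 0, 1, 0, 0, 0, 0, 0, 0, 1, 0, 0, 0, 0, 0, 0, 1, 0, 0, 0, 0, 0, 0, 1],
)

```text
clock: 38.53
eef_pos: [523.8, 392.9, 176.2]
eef_rot: [3.141, 0.001, -2.918]
wrist_force: [-2.6, -3.1, 7.5]
finger_gap: 0.9
finger_force: 3.9
```

>>> jog_arm(
  rows=[0, 0, -0.1, 0, 0, 0, 1, 0, 0, 0, 0, 0, 0, 1, 0, 0, 0, 0, 0, 0, 1, 0, 0, 0, 0, 0, 0, 1, 0, 0, 0, 0, 0, 0, 1],
)

```text
clock: 38.95
eef_pos: [523.8, 392.9, 175.4]
eef_rot: [3.141, 0.001, -2.918]
wrist_force: [-3.0, -2.0, 9.2]
finger_gap: 0.4
finger_force: 4.3
```

>>> jog_arm(
  rows=[0, 0, 0.2, 0, 0, 0, 1, 0, 0, 0.3, 0, 0, 0, 1, 0, 0, 0.4, 0, 0, 0, 1, 0, 0, 0.6, 0, 0, 0, 1, 0, 0, 2, 0, 0, 0, 1, 0, 0, 3, 0, 0, 0, 0, -2.2, -2.5, 0, 0, 0, 0, 0, -2.2, -2.5, 0, 0, 0, 0, 0, -2.1, -2.5, 0, 0, 0, 0, 0, -2.1, -2.5, -2, 0, 0, 0, 0, -2.1, -2.5, -3, 0, 0, 0, 0, 0, 0, -3, 0, 0, 0, 0, 0, 0, 0, 0, 0, 0, 0, 0, 0, 0, 0, 0, 0, 0, 0, 0, 0, 0, 0, 0, 0, 0, 0, 0, 0, 0, 0, 0, 0, 0, 0, 0, 0, 0, 0, 0],
)

```text
invalid input
```

```bash
python3 - <<'E'
from h import *
im,d,m,k=findz([449,274,16],r=90); s=manip.read_state(); print(s['eef_pos'])
E
```

```text
plate (array([448.9, 274.6]), array([99. , 51.3]), 12.65) z 17.1 px [226 100] (202, 53, 51, 94) tcp [523.8 392.9 175.3] yaw -167.21 gap 0.4
[523.76422065 392.92584769 175.34137981]
```

Pressed to 9.2 N (about 7 mm down). I'll resend the release, split in two.

>>> jog_arm(
  rows=[0, 0, 0.2, 0, 0, 0, 1, 0, 0, 0.3, 0, 0, 0, 1, 0, 0, 0.4, 0, 0, 0, 1, 0, 0, 0.6, 0, 0, 0, 1, 0, 0, 2, 0, 0, 0, 1, 0, 0, 3, 0, 0, 0, 0],
)

```text
clock: 39.5
eef_pos: [522.9, 392.4, 237.6]
eef_rot: [-3.14, -0.005, -2.918]
wrist_force: [-0.2, -0.2, 0.2]
finger_gap: 4.1
finger_force: 0.0
```

>>> jog_arm(
  rows=[-2.2, -2.5, 0, 0, 0, 0, 0, -2.2, -2.5, 0, 0, 0, 0, 0, -2.1, -2.5, 0, 0, 0, 0, 0, -2.1, -2.5, -2, 0, 0, 0, 0, -2.1, -2.5, -3, 0, 0, 0, 0, 0, 0, -3, 0, 0, 0, 0, 0, 0, 0, 0, 0, 0, 0, 0, 0, 0, 0, 0, 0, 0, 0, 0, 0, 0, 0, 0, 0, 0, 0, 0, 0, 0, 0, 0],
)

```text
clock: 40.33
eef_pos: [419.0, 270.3, 163.1]
eef_rot: [3.141, 0.002, -2.918]
wrist_force: [1.0, 0.4, -0.7]
finger_gap: 70.0
finger_force: 0.0
```

```bash
python3 - <<'E'
from h import *
im,d,m,k=findz([449,274,16],r=75); s=manip.read_state(); print(s['eef_pos'])
E
```

```text
plate (array([448.3, 274.7]), array([99.7, 50. ]), 12.82) z 17.0 px [313 215] (293, 173, 44, 82) tcp [418.8 270.1 162.8] yaw -167.19 gap 74.3
[418.84576777 270.1417249  162.81048417]
```

>>> jog_arm(
  rows=[-0.26, -0.28, -3.5, 0, 0, 0, 0, 0, 0, -3.5, 0, 0, 0, 0, 0, 0, -3.5, 0, 0, 0, 0, 0, 0, -3, 0, 0, 0, 0, 0, 0, -2, 0, 0, 0, 0, 0, 0, -0.9, 0, 0, 0, 0, 0, 0, -0.5, 0, 0, 0, 0, 0, 0, 0, 0, 0, 0, 0, 0, 0, 0, 0, 0, 0, 0, 0, 0, 0, 0, 0, 0, 1, 0, 0, 0, 0, 0, 0, 1, 0, 0, 0, 0, 0, 0, 1, 0, 0, 0, 0, 0, 0, 1, 0, 0, 0, 0, 0, 0, 1, 0, 0, 0, 0, 0, 0, 1, 0, 0, 0, 0, 0, 0, 1, 0, 0, 0, 0, 0, 0, 1],
  newtons=55,
)

```text
clock: 41.8
eef_pos: [415.4, 266.6, -7.5]
eef_rot: [3.142, 0.0, -2.918]
wrist_force: [-0.5, 0.4, -0.1]
finger_gap: 49.2
finger_force: 55.0
```

>>> jog_arm(
  rows=[0, 0, 1, 0, 0, 0, 1, 0, 0, 3, 0, 0, 0, 1, 0, 0, 3, 0, 0, 0, 1, 0, 0, 3, 0, 0, 0, 1, 0.33, -3.5, 0, 0, 0, -0.0458, 1, 0.33, -3.5, 0, 0, 0, -0.0458, 1, 0.33, -3.5, 0, 0, 0, -0.0458, 1, 0.33, -3.5, 0, 0, 0, -0.0458, 1, 0.33, -3.5, 0, 0, 0, -0.0458, 1, 0.33, -3.5, 0, 0, 0, -0.0458, 1, 0.33, -3.5, 0, 0, 0, -0.0458, 1, 0.33, -3.5, 0, 0, 0, -0.0458, 1, 0.33, -3.5, 0, 0, 0, -0.0458, 1, 0.33, -3.5, 0, 0, 0, -0.0458, 1, 0.33, -3.5, 0, 0, 0, -0.0458, 1, 0.33, -3.5, 0, 0, 0, -0.0458, 1, 0.33, -3.5, 0, 0, 0, -0.0458, 1, 0.33, -3.5, 0, 0, 0, -0.0458, 1, 0.3, -2, 0, 0, 0, 0, 1, 0.16, -1.8, 0, 0, 0, 0, 1],
)

```text
clock: 43.47
eef_pos: [465.8, -263.3, 92.8]
eef_rot: [-3.142, -0.0, 2.722]
wrist_force: [0.2, 0.8, -2.1]
finger_gap: 49.4
finger_force: 55.0
```

>>> jog_arm(
  rows=[0, 0, 0, 0, 0, 0, 1, 0, 0, 0, 0, 0, 0, 1, 0, 0, 0, 0, 0, 0, 1],
)

```text
clock: 43.72
eef_pos: [465.9, -260.7, 92.6]
eef_rot: [3.141, -0.001, 2.724]
wrist_force: [-0.1, 0.3, -1.6]
finger_gap: 49.4
finger_force: 55.0
```

```bash
python3 - <<'E'
from h import *
im,d,m=shot('wrist','w18.png'); st(); g=cv2.cvtColor(im,6)
for u,v in [(300,235),(330,235),(300,280),(330,300),(300,350),(330,350)]: X=bydepth(m,[(u,v)],[np.median(d[v-1:v+2,u-1:u+2])])[0]; print((u,v),((X[:2]-F)@a).round(1),((X[:2]-F)@n).round(1),X[2].round(1))
for v,z in ((235,115),(350,115),(370,80),(375,80)):
    e=[u for u in range(250,366) if abs(int(g[v,u+1])-int(g[v,u]))>22]; print(v,e, ((plane(m,[(u+.5,v) for u in e],z)[:,:2]-F)@n).round(1))
E
```

```text
s -104.6 lat 1.0 z 92.6 yaw 156.09 f [ 0.6 -0.3 -2.1] gap 48.8
(300, 235) -117.4 -8.8 117.1
(330, 235) -117.6 9.0 117.5
(300, 280) -87.6 -9.2 117.0
(330, 300) -73.0 9.6 116.4
(300, 350) -33.8 -10.1 116.0
(330, 350) -33.9 10.1 116.0
235 [274] [-24.2]
350 [279, 352, 353] [-24.2  25.5  26.2]
370 [274, 275, 296, 312, 355, 356] [-34.3 -33.5 -15.8  -2.3  33.8  34.7]
375 [274, 275, 296, 312, 313, 355, 356] [-34.5 -33.7 -15.9  -2.4  -1.5  34.   34.9]
```

>>> jog_arm(
  rows=[-0.03, -0.07, -2, 0, 0, 0, 1, 0, 0, -2, 0, 0, 0, 1, 0, 0, -1.5, 0, 0, 0, 1, 0, 0, -0.8, 0, 0, 0, 1, 0, 0, -0.35, 0, 0, 0, 1, 0, 0, 0, 0, 0, 0, 1, 0, 0, 0, 0, 0, 0, 1, 0, 0, 0, 0, 0, 0, 1],
)

```text
clock: 44.43
eef_pos: [466.3, -262.3, 26.9]
eef_rot: [-3.141, 0.001, 2.724]
wrist_force: [-0.1, 0.1, -1.7]
finger_gap: 49.1
finger_force: 55.0
```

```bash
python3 -c "
from h import *
st()"
```

```text
s -103.6 lat -0.5 z 26.9 yaw 156.06 f [-0.1  0.1 -1.7] gap 49.1
```

>>> jog_arm(
  rows=[0.02, 0.04, -0.15, 0, 0, 0, 1, 0.64, -0.28, 0, 0, 0, 0, 1, 0.64, -0.28, 0, 0, 0, 0, 1, 0.46, -0.2, 0, 0, 0, 0, 1, 0.46, -0.2, 0, 0, 0, 0, 1, 0.46, -0.2, 0, 0, 0, 0, 1, 0.46, -0.21, 0, 0, 0, 0, 1, 0, 0, 0, 0, 0, 0, 1, 0, 0, 0, 0, 0, 0, 1],
)

```text
clock: 45.18
eef_pos: [497.3, -275.4, 24.3]
eef_rot: [-3.142, -0.0, 2.724]
wrist_force: [-0.4, 0.4, -2.0]
finger_gap: 48.9
finger_force: 55.0
```

```bash
python3 - <<'E'
from h import *
im,d,m=shot('wrist','w19.png'); st()
for v in (352,360,368,374):
    P=bydepth(m,[(u,v) for u in range(250,390,10)],d[v,250:390:10]); print(v,np.c_[(P[:,:2]-F)@a,(P[:,:2]-F)@n,P[:,2]].round().astype(int).tolist())
E
```

```text
s -70.2 lat 0.0 z 24.3 yaw 156.05 f [ 0.2 -0.8 -2.3] gap 49.2
352 [[-61, -26, 119], [46, -49, 0], [0, -31, 50], [2, -24, 48], [3, -18, 47], [2, -11, 48], [1, -4, 49], [2, 3, 49], [2, 9, 48], [2, 16, 48], [2, 23, 48], [0, 29, 50], [45, 47, 1], [44, 55, 2]]
360 [[53, -58, 1], [53, -49, 1], [0, -30, 58], [10, -25, 47], [9, -18, 48], [9, -11, 48], [10, -4, 47], [9, 3, 48], [8, 9, 49], [9, 16, 48], [9, 23, 48], [0, 28, 57], [52, 47, 2], [53, 56, 1]]
368 [[63, -59, 0], [62, -50, 1], [1, -29, 64], [3, -23, 61], [3, -17, 61], [36, -12, 28], [36, -5, 27], [37, 3, 26], [36, 11, 28], [23, 17, 41], [3, 22, 61], [3, 28, 61], [0, 34, 64], [62, 56, 1]]
374 [[69, -59, 1], [69, -50, 0], [0, -28, 69], [7, -23, 62], [9, -17, 60], [42, -13, 27], [41, -5, 28], [43, 3, 26], [41, 11, 28], [28, 17, 41], [8, 22, 61], [7, 28, 62], [0, 33, 69], [69, 57, 1]]
```

>>> jog_arm(
  rows=[0.54, -0.24, 0, 0, 0, 0, 1, 0.54, -0.24, 0, 0, 0, 0, 1, 0.54, -0.24, 0, 0, 0, 0, 1, 0.54, -0.24, 0, 0, 0, 0, 1, 0.54, -0.24, 0, 0, 0, 0, 1, 0.54, -0.24, 0, 0, 0, 0, 1, 0.54, -0.24, 0, 0, 0, 0, 1, 0.54, -0.24, 0, 0, 0, 0, 1, 0.54, -0.24, 0, 0, 0, 0, 1, 0, 0, 0, 0, 0, 0, 1, 0, 0, 0, 0, 0, 0, 1],
)

```text
clock: 46.15
eef_pos: [545.9, -297.0, 24.2]
eef_rot: [3.142, -0.0, 2.724]
wrist_force: [0.5, 0.2, -2.9]
finger_gap: 49.2
finger_force: 55.0
```

```bash
python3 -c "
from h import *
st()"
```

```text
s -16.8 lat -0.0 z 24.2 yaw 156.05 f [ 0.5  0.2 -2.9] gap 49.2
```

>>> jog_arm(
  rows=[0, 0, -0.1, 0, 0, 0, 1, 0, 0, 0, 0, 0, 0, 0, 0, 0, 0, 0, 0, 0, 0, 0, 0, 0, 0, 0, 0, 0, 0, 0, 0, 0, 0, 0, 0, 0, 0, 0, 0, 0, 0, 0, 0, 0, 0, 0, 0, 0, 0, 0, 0, 1, 0, 0, 0, 0, 0, 0, 2, 0, 0, 0, 0, 0, 0, 2, 0, 0, 0, 0, -1.3, 0.58, 0, 0, 0, 0, 1, -1.3, 0.58, 0, 0, 0, 0, 1, -1.3, 0.58, 0, 0, 0, 0, 1, -0.8, 0.35, 0, 0, 0, 0, 1, 0, 0, 0, 0, 0, 0, 1, 0, 0, 0, 0, 0, 0, 1, 0, 0, 0, 0, 0, 0, 1, 0, 0, 0, 0, 0, 0, 1],
)

```text
clock: 47.65
eef_pos: [499.4, -276.4, 73.6]
eef_rot: [-3.142, 0.0, 2.724]
wrist_force: [-0.8, -0.2, 0.2]
finger_gap: 44.3
finger_force: 0.0
```

>>> jog_arm(
  rows=[0, 0, 0, 0, 0, 0, 1, 0, 0, 0, 0, 0, 0, 1, 0, 0, 0, 0, 0, 0, 1, 0, 0, 0, 0, 0, 0, 1, 0, 0, 0, 0, 0, 0, 1, 0, 0, 0, 0, 0, 0, 1, 0, 0, 0, 0, 0, 0, 1],
)

```text
clock: 48.23
eef_pos: [498.9, -276.1, 73.4]
eef_rot: [-3.142, -0.0, 2.724]
wrist_force: [0.5, -0.3, 0.4]
finger_gap: 0.7
finger_force: 0.0
```

```bash
python3 - <<'E'
from h import *
im,d,m=shot('wrist','w20.png'); st()
for off in (-22,22):
    for sx in np.arange(-44,10,4.):
        p=proj(m,[[*(F+a*sx+n*off),46]])[0].round().astype(int); X=bydepth(m,[p],[d[p[1],p[0]]])[0]; print(off,sx,'z',X[2].round(1),'s',((X[:2]-F)@a).round(1))
E
```

```text
s -68.3 lat 0.0 z 73.5 yaw 156.05 f [-0.2  0.3 -0.5] gap 0.7
-22 -44.0 z 0.9 s -22.8
-22 -40.0 z 1.1 s -17.6
-22 -36.0 z 2.3 s -14.0
-22 -32.0 z 46.9 s -32.1
-22 -28.0 z 47.2 s -28.7
-22 -24.0 z 143.4 s -78.2
-22 -20.0 z 146.1 s -77.7
-22 -16.0 z 190.4 s -102.0
-22 -12.0 z 193.6 s -102.4
-22 -8.0 z 195.5 s -102.4
-22 -4.0 z 196.9 s -102.1
-22 0.0 z 199.2 s -102.4
-22 4.0 z 200.8 s -102.4
-22 8.0 z 202.1 s -102.1
22 -44.0 z 0.9 s -22.7
22 -40.0 z 0.4 s -17.3
22 -36.0 z 1.2 s -13.5
22 -32.0 z 47.0 s -32.2
22 -28.0 z 138.3 s -77.9
22 -24.0 z 143.9 s -78.5
22 -20.0 z 146.0 s -77.6
22 -16.0 z 189.8 s -101.7
22 -12.0 z 192.5 s -101.8
22 -8.0 z 195.2 s -102.2
22 -4.0 z 196.8 s -102.0
22 0.0 z 198.8 s -102.2
22 4.0 z 200.2 s -102.0
22 8.0 z 202.6 s -102.2
```

>>> jog_arm(
  rows=[0, 0, -2, 0, 0, 0, 1, 0, 0, -2, 0, 0, 0, 1, 0, 0, -1, 0, 0, 0, 1, 0, 0, -0.3, 0, 0, 0, 1, 0, 0, 0, 0, 0, 0, 1, 0.6, -0.27, 0, 0, 0, 0, 1, 0.6, -0.27, 0, 0, 0, 0, 1, 0.37, -0.16, 0, 0, 0, 0, 1, 0.37, -0.16, 0, 0, 0, 0, 1, 0.37, -0.16, 0, 0, 0, 0, 1, 0.37, -0.16, 0, 0, 0, 0, 1, 0.37, -0.16, 0, 0, 0, 0, 1, 0.37, -0.16, 0, 0, 0, 0, 1, 0.37, -0.16, 0, 0, 0, 0, 1, 0.37, -0.16, 0, 0, 0, 0, 1, 0, 0, 0, 0, 0, 0, 1],
)

```text
clock: 49.62
eef_pos: [541.2, -294.6, 20.4]
eef_rot: [-3.142, 0.001, 2.724]
wrist_force: [-0.3, -0.4, -0.0]
finger_gap: 0.4
finger_force: 0.0
```

```bash
python3 -c "
from h import *
st()"
```

```text
s -22.1 lat 0.2 z 20.4 yaw 156.05 f [-0.3 -0.4 -0. ] gap 0.4
```

To go: 13 mm. The stop was felt at s about -8.9 last time.

>>> jog_arm(
  rows=[0.2, -0.09, 0, 0, 0, 0, 1, 0.2, -0.09, 0, 0, 0, 0, 1, 0.2, -0.09, 0, 0, 0, 0, 1, 0.2, -0.09, 0, 0, 0, 0, 1, 0.1, -0.04, 0, 0, 0, 0, 1, 0.1, -0.04, 0, 0, 0, 0, 1, 0.1, -0.04, 0, 0, 0, 0, 1, 0, 0, 0, 0, 0, 0, 1, 0, 0, 0, 0, 0, 0, 1],
)

```text
clock: 50.37
eef_pos: [551.6, -299.2, 20.5]
eef_rot: [-3.142, 0.001, 2.724]
wrist_force: [-0.4, -0.5, -0.3]
finger_gap: 0.2
finger_force: 0.0
```

>>> jog_arm(
  rows=[0.05, -0.02, 0, 0, 0, 0, 1, 0.05, -0.02, 0, 0, 0, 0, 1, 0, 0, 0, 0, 0, 0, 1],
)

```text
clock: 50.62
eef_pos: [552.5, -299.5, 20.5]
eef_rot: [-3.142, -0.0, 2.724]
wrist_force: [-1.3, -0.0, 2.3]
finger_gap: 0.7
finger_force: 1.0
```

>>> jog_arm(
  rows=[0.05, -0.02, 0, 0, 0, 0, 1, 0, 0, 0, 0, 0, 0, 1, 0.05, -0.02, 0, 0, 0, 0, 1, 0, 0, 0, 0, 0, 0, 1, 0.05, -0.02, 0, 0, 0, 0, 1, 0, 0, 0, 0, 0, 0, 1, 0, 0, 0, 0, 0, 0, 1],
)

```text
clock: 51.2
eef_pos: [553.3, -299.9, 20.5]
eef_rot: [3.142, -0.002, 2.724]
wrist_force: [-8.7, 3.6, 5.3]
finger_gap: 0.4
finger_force: 4.6
```

>>> jog_arm(
  rows=[-0.1, 0.04, 0, 0, 0, 0, 1, -0.9, 0.4, 0, 0, 0, 0, 1, -2, 0.9, 0, 0, 0, 0, 1, -2, 0.9, 2, 0, 0, 0, 1, -2, 0.9, 3, 0, 0, 0, 1, 0, 0, 3, 0, 0, 0, 1, 0, 0, 3, 0, 0, 0, 1, 0, 0, 0, 0, 0, 0, 1, 0, 0, 0, 0, 0, 0, 1, 0, 0, 0, 0, 0, 0, 1],
)

```text
clock: 52.03
eef_pos: [483.9, -268.6, 129.7]
eef_rot: [3.142, -0.0, 2.724]
wrist_force: [-0.4, 0.8, 0.0]
finger_gap: 0.9
finger_force: 0.0
```

```bash
python3 - <<'E'
from h import *
im,d,m=shot('wrist','w21.png'); st()
for z,sl in ((46,'mid'),(26,'low'),(80,'rack')):
  for off in (-31,-20,20,31):
    L=[]
    for sx in np.arange(-3,4.1,1):
        p=proj(m,[[*(F+a*sx+n*off),z]])[0].round().astype(int); X=bydepth(m,[p],[d[p[1],p[0]]])[0]; L.append((X[2].round().item(),((X[:2]-F)@a).round(1).item()))
    print(sl,off,L)
t,_,_=shot('scene'); cv2.imwrite('pics/end.png',np.hstack([cv2.resize(im[180:330,220:410],(760//2,300)),cv2.resize(t[170:290,140:292],(380,300))]))
E
```

```text
s -85.3 lat 0.9 z 129.2 yaw 156.05 f [-1.  -0.3  0.5] gap 0.8
mid -31 [(40.0, 0.7), (246.0, -119.0), (246.0, -118.7), (246.0, -118.5), (246.0, -118.5), (248.0, -119.1), (248.0, -118.9), (248.0, -118.8)]
mid -20 [(204.0, -95.1), (246.0, -118.9), (247.0, -119.3), (246.0, -118.5), (246.0, -118.5), (247.0, -118.5), (248.0, -118.9), (248.0, -118.8)]
mid 20 [(204.0, -94.6), (246.0, -118.7), (246.0, -118.6), (247.0, -118.6), (247.0, -118.6), (247.0, -118.6), (247.0, -118.3), (248.0, -118.8)]
mid 31 [(39.0, 1.0), (246.0, -118.9), (246.0, -118.9), (247.0, -119.0), (247.0, -119.0), (247.0, -118.8), (247.0, -118.4), (249.0, -119.5)]
low -31 [(18.0, 0.8), (20.0, 1.1), (25.0, -0.4), (24.0, 0.9), (26.0, 1.1), (30.0, 0.4), (30.0, 0.4), (31.0, 1.0)]
low -20 [(196.0, -94.8), (196.0, -94.8), (198.0, -95.7), (197.0, -94.5), (198.0, -94.4), (199.0, -94.4), (199.0, -94.4), (200.0, -94.7)]
low 20 [(196.0, -94.7), (196.0, -94.7), (196.0, -94.6), (199.0, -95.5), (199.0, -95.2), (199.0, -94.5), (199.0, -94.5), (201.0, -95.1)]
low 31 [(21.0, 0.5), (21.0, 0.5), (24.0, 0.2), (27.0, -0.7), (199.0, -95.1), (200.0, -94.9), (200.0, -94.9), (201.0, -94.9)]
rack -31 [(256.0, -119.7), (255.0, -118.8), (256.0, -119.0), (255.0, -118.2), (255.0, -117.8), (257.0, -119.1), (258.0, -119.1), (257.0, -118.3)]
rack -20 [(255.0, -118.8), (255.0, -118.6), (256.0, -119.1), (257.0, -119.8), (256.0, -118.5), (257.0, -119.1), (258.0, -119.2), (258.0, -119.2)]
rack 20 [(255.0, -119.1), (256.0, -119.2), (255.0, -118.6), (256.0, -119.2), (257.0, -119.3), (258.0, -119.4), (257.0, -118.8), (258.0, -119.0)]
rack 31 [(254.0, -118.5), (255.0, -118.6), (255.0, -118.7), (256.0, -118.6), (256.0, -118.7), (257.0, -118.9), (257.0, -118.8), (258.0, -119.1)]
```

View pics/end.png

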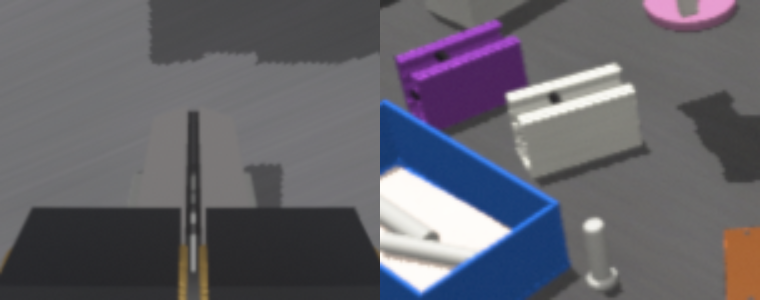

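The closed fingers hide the slots from the wrist camera, and the scene view only shows the rack upright. I'll open the fingers and move forward and up to check.

>>> jog_arm(
  rows=[0, 0, 3, 0, 0, 0, 0, 0.9, -0.4, 3, 0, 0, 0, 0, 0.9, -0.4, 3, 0, 0, 0, 0, 0.9, -0.4, 0, 0, 0, 0, 0, 0.9, -0.4, 0, 0, 0, 0, 0, 0.9, -0.4, 0, 0, 0, 0, 0, 0, 0, 0, 0, 0, 0, 0, 0, 0, 0, 0, 0, 0, 0, 0, 0, 0, 0, 0, 0, 0, 0, 0, 0, 0, 0, 0, 0, 0, 0, 0, 0, 0, 0, 0, 0, 0, 0, 0, 0, 0, 0],
)

```text
clock: 53.13
eef_pos: [528.8, -288.6, 220.6]
eef_rot: [-3.142, 0.0, 2.724]
wrist_force: [-0.4, 0.2, 0.3]
finger_gap: 76.9
finger_force: 0.0
```

```bash
python3 - <<'E'
from h import *
im,d,m=shot('wrist','w22.png'); st()
for z,sl,offs in ((46,'mid',(-18,0,18)),(26,'low',(0,)),(80,'rack',(-31,31))):
  for off in offs:
    L=[]
    for sx in np.arange(-4,7.1,1.5):
        p=proj(m,[[*(F+a*sx+n*off),z]])[0].round().astype(int); X=bydepth(m,[p],[d[p[1],p[0]]])[0]; L.append((X[2].round().item(),((X[:2]-F)@a).round(1).item()))
    print(sl,off,L)
c=proj(m,[[*F,46]])[0].astype(int); cv2.imwrite('pics/end2.png',cv2.resize(im[c[1]-70:c[1]+60,c[0]-85:c[0]+85],None,fx=4,fy=4,interpolation=0))
t,_,_=shot('top'); hsv=cv2.cvtColor(t,40); k=quad((hsv[...,1]>150),(247,169),14); print('tin',cv2.boundingRect(k))
E
```

```text
s -35.8 lat 0.7 z 220.6 yaw 156.05 f [ 0.1 -0.3  0.4] gap 80.7
mid -18 [(27.0, 1.2), (38.0, 0.6), (42.0, 0.6), (48.0, 0.3), (46.0, 2.2), (47.0, 3.2), (60.0, 0.1), (61.0, 1.3)]
mid 0 [(25.0, 1.7), (27.0, 4.1), (42.0, 0.6), (46.0, 0.9), (47.0, 1.7), (48.0, 2.9), (47.0, 4.3), (47.0, 5.6)]
mid 18 [(27.0, 1.1), (39.0, 0.3), (43.0, 0.4), (47.0, 0.4), (47.0, 1.7), (48.0, 2.8), (59.0, 0.6), (60.0, 1.5)]
low 0 [(4.0, 2.2), (6.0, 3.1), (5.0, 4.9), (24.0, 0.5), (25.0, 1.7), (27.0, 2.5), (42.0, 0.6), (46.0, 0.9)]
rack -31 [(66.0, 0.9), (71.0, 0.2), (74.0, 0.5), (81.0, 0.6), (80.0, 2.1), (80.0, 3.6), (81.0, 4.5), (80.0, 5.9)]
rack 31 [(66.0, 0.8), (70.0, 0.8), (75.0, 0.4), (81.0, 0.8), (81.0, 2.0), (81.0, 3.1), (81.0, 4.2), (82.0, 5.2)]
tin (238, 160, 18, 18)
```

View pics/end2.png

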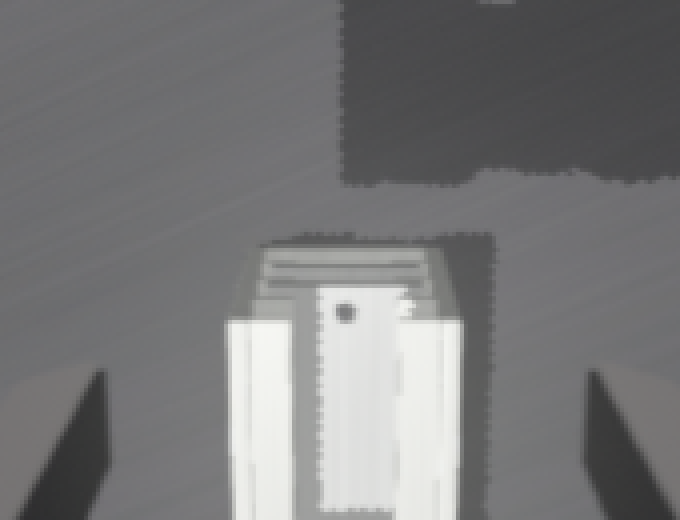

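Both plates are in the rack: the middle plate's face is at s about 0.5 mm, the same as the walls and the lower plate. The tin hasn't moved, so I'm handing in.

```bash
python3 -c "
from cell import manip
print(manip.sign_off())"
```

```text
the job is handed in; nothing more can be done
None
```

The two plates present (120 mm, then 100 mm) were each laid on the rest, sprayed and slid home flush in the bottom and middle slots; the 80 mm plate was absent, the tin stayed put, and the job was handed in at about 53 s.

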